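# Hang the medicine caddy on the cleat and lock it against the end stop

## Robot

A 6-joint arm with a two-finger parallel gripper is mounted at the origin on the work surface. World frame = base frame: x ahead of the robot, y to its left, z up, the work surface at z = 0. Lengths are in m, angles in rad, forces in N, time in s.
With the tool pointing down it reaches from about 0.225 to 0.875 m from the base axis. Payload 3.4 kg.
Tool frame: the origin (TCP) lies midway between the tips of the shut fingers; the grasp point (between the pads) lies 19 mm behind it (manip.pinch_z is the z of the grasp point in the tool frame, in m); z points along the fingers, x is the direction in which the jaws open and shut, and the axes are right-handed (so a half turn about z gives the same grasp; the last joint's range is limited). The gripper opens to 85 mm and grips with 20 to 120 N. Pads are 22 mm wide; open, the fingers measure 114 mm over their backs; the gripper's body (76 mm by 85 mm) begins 54 mm behind the grasp point. The pads swing forward as they close: fully open they stand 13 mm farther back than shut.
Start: joints at [-1.296, 0.276, 1.505, -0, 1.361, -0.121], TCP at [0.222, -0.531, 0.231] pointing down, gripper open.
Joint ranges: [-2.89, 2.89], [-0.75, 2.08], [0.22, 2.7], [-1.18, 4.32], [0.11, 2.71], [-2.7, 2.7]. Speed limits (rad/s): [2.57, 2.57, 3.14, 3.14, 3.14, 3.14].

## Interface

Orientations are given as a unit quaternion [w, x, y, z].
In Python, from rig import manip gives the robot as it stands. The module is installed in compiled form; this text tells all that it offers.
- The arm moves only by the tool drive_tool, never from a script. Its argument "steps" is a list of rows, each a list of 5 numbers: the shift along the tool's x, y, z in mm, then the turn about the tool's z in rad, then the gripper command: -1 is shut, 1 is fully open, values between are in proportion. A call has 1 to 5 rows; each row is the pose to reach, as a shift and turn from the pose measured when the call began, along the tool's axes at that moment; what a row does not reach only later rows make up. A row lasts 1/10 s, in which the tool goes at most 50 mm and 8.59 degrees, less where a joint would pass 70% of its speed; a pose out of reach is approached as far as the arm can. A call with a gripper value outside its range is refused whole. The fingers move at their own pace and stop on an object; "squeeze" is the grip in N (left out, the last holds). Time passes only in rows, so rows that repeat a pose let the fingers close. It gives the time, the measured TCP pose, the force and the opening at its end, in the units of the state.
- manip.get_state(): the state, without advancing time (a new reading comes with each control period).
- manip.get_image(name): name is "side" or "top"; returns the picture (400x640x3 uint8, blue, green, red); there is no depth.
- manip.get_calibration(name): a dict with "camera_matrix" (3x3 intrinsics, pixels), "distortion" ([k1, k2, p1, p2, k3] as OpenCV has them; the pictures are not rectified), "rvec" (rotation vector, rad) and "tvec" (3), from world to camera coordinates, as OpenCV has them. Camera axes: x right, y down, z forward; pixel columns grow to the right and rows downward; lengths in m; the calibration is good to about 2 mm. A picture is of the moment at which its call begins. get_calibration takes no time and is no camera call.
- manip.sign_off(): hands the job in, once; it reports no verdict.
Trained networks look in the newest picture that a camera, given by its name, has taken for a name from the list of things; names that differ only in an ending like _2 or _b are one class to them, and where a whole thing is asked for, a point or a joint stands for the part that bears it (a point fixed in the world has none). Each returns a list of dicts, best first, with "conf" (0 to 1); they miss things now and then, are a little off and sometimes report something else, mostly with a low value. They report only what shows in the picture. A call takes as long as a camera call.
- manip.masks_of(camera, name): "pixels" (400x640 bool, what is visible of it) and "location" ([column, row] in pixels, amid what is visible of it).
The state is a dict: "clock": time; "qpos": joint angles; "qd": joint speeds; "effort": joint torques, N m; "position": TCP position; "ee_rot": TCP orientation; "contact_force": force on the tool from outside, world axes, zero at the start; "moment": the same for the moment, N m; "width": finger opening in m.
Only numpy, scipy, OpenCV 4.12 (cv2) and the standard library are available. Lean on these libraries where they do the work, as an engineer would, in place of code of your own. Each camera call takes 0.05 s, during which the arm holds its last target.

## Task

Lift the grey medicine caddy by its blue handle, tip its top some 10 to 15 degrees towards the cabinet door, lay its bevelled rear strip on the beech cleat while still tipped, then let it come upright and drop fully home, flush, to the left of the end stop's keeper. Slide it right along the cleat, under the keeper, until it is stopped by the end stop's black screw, press it there for a moment with about 12 N, and let go. Be gentle, never pushing with more than 15 N, and leave everything else where it is.

Things in the scene. Friction and masses are not known exactly. Their poses are not given: they have to be found in the camera images.
- door: White rigid upright cabinet door, 600 mm wide, 18 thick, inner face to the robot; 195 mm high for local y -300 to 100, 270 left of that. Origin: on the table, middle of the inner face; x into the door, away from the robot, y left along the face, z up. Left (y 105 to 290): peg rail at z 221, pegs reach 48 mm out, an oximeter hung on the middle one.
- ledge (a point): Point on the top front edge of the fixed walnut ledge, 70 mm in front of the door face, z 50 mm, door-local y 0; axes as the door. The ledge runs the door's whole width. Under its left half (local y 35 to 295) an open drawer, 38 mm high, reaches 160 mm in front of the face.
- cleat_edge (a point): On the ideal sharp top edge of the fixed beech cleat, at door-local (-24, 0, 165) mm; axes as the door. Cleat: local y -290 to 30, front face 24 mm before the door face, z 100 to 158. Its top slopes at 45 degrees down to the door face (z 141): a V groove. The real edge is chamfered, its top line 3.5 mm behind and 3.5 below this point.
- end_stop: Dark rigid steel end stop across the cleat's right part, place varies. Origin: on the door face's plane, table height, in the plane of its face that looks to +y; axes as the door. Block 16 mm thick to -y, 50 out from the door, z 115 to 195. A black stop screw, 11 mm across, at (-38, 0, 143), sticks out 2 to 24 mm to +y, unmeasured: home is where the caddy's side meets it (centre at y 62 to 84).
- keeper (a point): Front lower edge of the keeper tab's free end, at end_stop-local (-24, 50, 187) mm; axes as the door. The tab, 24 mm deep, 6 thick, reaches 50 mm to +y of the stop face. The strip slides under it with 4 mm to spare but cannot be put on there: hang the caddy with its centre 115 to 130 mm to +y of the stop face, then slide.
- caddy: Loose grey caddy with vials, open top, 64 mm deep (x), 120 wide (y), walls 50 high, rear wall 66; 0.22 to 0.42 kg. Origin: centre of underside; x to its rear, z up. Starts upright on the table, rear roughly to the door. Seated: parallel to the door, rear wall flat on the cleat's front, origin 56 mm before the door face, 117 above the table; stays on by its weight.
- strip_edge (a point): Where the bevel under the caddy's beech rear strip meets the rear wall, caddy-local (32, 0, 48) mm; axes as the caddy. The strip is 110 mm wide (y), x 32 to 52, top at z 66. Seated, this point has the same door-local x and z as cleat_edge (bevel lying on the cleat's slope).
- strip_tip (a point): Middle of the strip's lowest line, caddy-local (48.5, 0, 31.5) mm; axes as the caddy. The bevel runs at 45 degrees from strip_edge down and back to here; behind it a chamfer rises to (52, 35).
- caddy_grip (a point): Middle of the blue handle bar on the caddy, caddy-local (0, 0, 80) mm; axes as the caddy. The bar runs along x (58 mm long), 14 mm thick in y, z 58 to 94; grip it from above, fingers closing along y.
- push_spot (a point): On the outside of the caddy's left (+y) side wall, low and near the rear, caddy-local (15, 60, 28) mm: a good place to push the hung caddy along the cleat with shut fingers from above. It slides at about 2 to 8 N.
- pillbox: Bystander: closed stainless pill box 49 x 71 x 21 mm on the ledge; origin at the centre of its underside.
- mortar: Bystander: green glass mortar 60 mm across, 42 mm high, white pestle in it standing to 71 mm, on the ledge; origin at the centre of its underside.
- spoon: Bystander: white porcelain medicine spoon, 105 mm long (along y), 9 mm high, on the ledge; origin on its underside, near its middle.
- syrup: Bystander: amber bottle, 48 mm across, 105 mm high, on the table at left; origin at the centre of its underside.
- cup: Bystander: small white cup, 44 mm across, 36 mm high, on the table at left; origin at the centre of its underside.

How it is judged:
By the outcome, as a careful person would: the job done as asked, in the order asked, and still so for the second after the job is handed in, with the robot touching nothing.
It also fails if it takes over 69 s, if anything falls off the work surface, if the arm or the gripper's body presses on something with over 40 N, if the wrist force passes 120 N, or if a joint passes its speed limit or range.

## Working session

There is one attempt and no reset: what is moved stays moved. The work goes in short steps, Python scripts to look and compute and a tool call to move; the robot and the scene stay as the last step left them, time stands still between calls to the robot, and variables do not carry over. Pictures are saved under pics/ and viewed, and the job is handed in when it is done.

Besides the shell and the picture viewer there is one more tool, called after ">>>" as name(argument=value, ...), one argument or row to a line, values as JSON. drive_tool: Moves the arm, as the interface text tells. Its arguments: {"type":"object","properties":{"steps":{"type":"array","items":{"type":"array","items":{"type":"number"}}},"squeeze":{"type":"number"}},"required":["steps"]}

```bash
mkdir -p pics; cat > h.py <<'E'
import numpy as np, cv2
from rig import manip
from scipy.spatial.transform import Rotation as R
def cal(n):
    c=manip.get_calibration(n); K=np.array(c["camera_matrix"],float);D=np.array(c["distortion"],float)
    return K,D,np.array(c["rvec"],float).reshape(3),np.array(c["tvec"],float).reshape(3)
def proj(n,P):
    K,D,r,t=cal(n); return cv2.projectPoints(np.array(P,float).reshape(-1,3),r,t,K,D)[0].reshape(-1,2)
def tool():
    s=manip.get_state(); q=s["ee_rot"]; return s,R.from_quat([q[1],q[2],q[3],q[0]])
def st():
    s,r=tool(); print(round(s["clock"],2),np.round(s["position"],4),np.round(r.as_matrix(),3).tolist(),np.round(s["contact_force"],1),np.round(s["moment"],2),round(s["width"],4))
E
python3 - <<'E'
from h import *
st(); print(manip.pinch_z)
for n in("side","top"):
    cv2.imwrite(f"pics/{n}0.png",manip.get_image(n)); K,D,r,t=cal(n); Rm=cv2.Rodrigues(r)[0]; print(n,K.tolist(),D,(-Rm.T@t).round(3),Rm.round(2).tolist())
E
```

```text
0.0 [ 0.2215 -0.53    0.2304] [[0.386, -0.923, -0.001], [-0.923, -0.386, 0.002], [-0.002, -0.0, -1.0]] [-0.3 -0.3  0.6] [0.01 0.05 0.01] 0.0854
-0.0187
side [[497.61229444860294, 0.0, 313.5030858686656], [0.0, 497.61229444860294, 192.2282130486263], [0.0, 0.0, 1.0]] [-0.15366282  0.          0.          0.          0.        ] [0.086 0.814 1.114] [[-0.87, -0.49, 0.01], [-0.38, 0.66, -0.65], [0.31, -0.57, -0.76]]
top [[473.5578703111449, 0.0, 304.89097892206877], [0.0, 473.5578703111449, 189.78054693939876], [0.0, 0.0, 1.0]] [-0.09640048  0.          0.          0.          0.        ] [0.354 0.079 1.39 ] [[0.01, -1.0, -0.0], [-1.0, -0.01, -0.1], [0.1, 0.0, -1.0]]
```

View pics/side0.png

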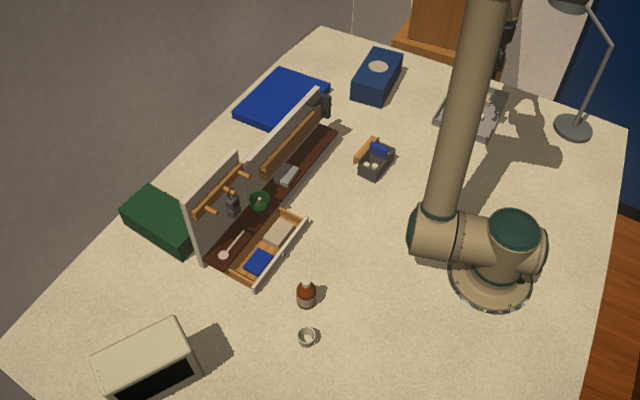

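View pics/top0.png

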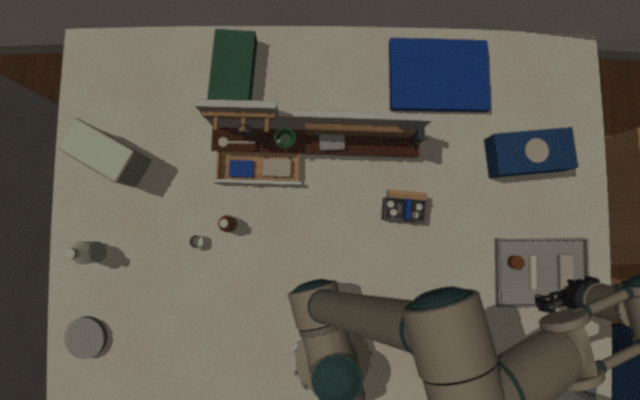

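```bash
python3 - <<'E'
from h import *
a=cv2.imread("pics/top0.png");b=cv2.imread("pics/side0.png")
cv2.imwrite("pics/top0z.png",cv2.resize(a[90:230,190:440],None,fx=3.2,fy=3.2,interpolation=cv2.INTER_CUBIC))
cv2.imwrite("pics/side0z.png",cv2.resize(b[80:290,175:405],None,fx=2.8,fy=2.8,interpolation=cv2.INTER_CUBIC))
for n in("side","top"):
    manip.get_image(n)
    for o in("caddy","end_stop","door","caddy_grip","strip_edge","keeper"):
        m=manip.masks_of(n,o)
        print(n,o,[(round(d["conf"],2),np.round(d["location"],1).tolist(),int(d["pixels"].sum())) for d in m[:3]])
        if m: np.save(f"m_{n}_{o}.npy",m[0]["pixels"])
E
```

```text
side caddy [(0.95, [371.8, 158.8], 1227), (0.47, [245.6, 199.4], 14529)]
side end_stop [(0.69, [323.6, 103.4], 418)]
side door [(0.84, [245.3, 204.0], 14604)]
side caddy_grip [(0.64, [373.0, 158.7], 1240)]
side strip_edge [(0.85, [373.1, 158.3], 1222)]
side keeper [(0.6, [322.0, 101.5], 414)]
top caddy [(0.89, [406.7, 203.2], 1372)]
top end_stop [(0.67, [417.5, 126.8], 388)]
top door [(0.81, [269.9, 136.1], 11278)]
top caddy_grip []
top strip_edge []
top keeper [(0.96, [412.6, 129.3], 396)]
```

View pics/top0z.png

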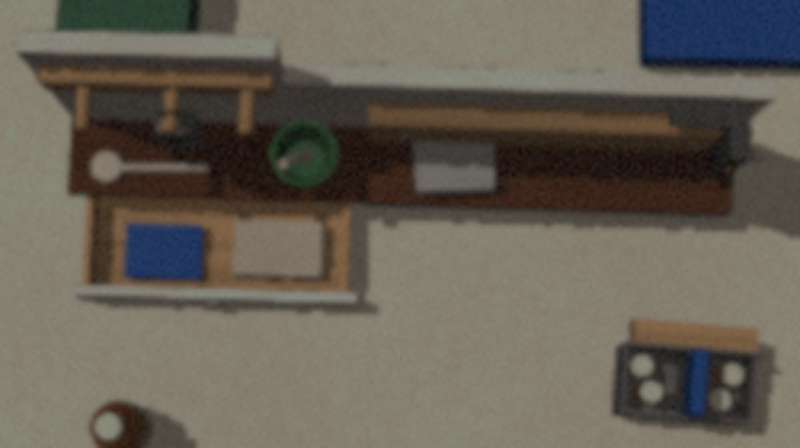

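View pics/side0z.png

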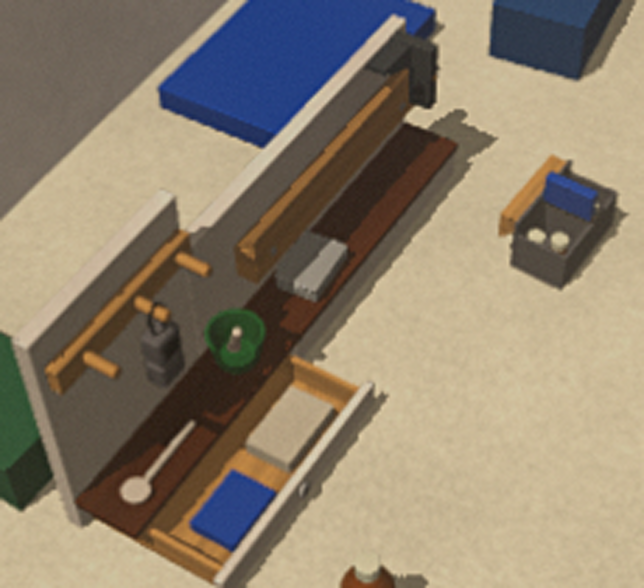

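```bash
cat > fit.py <<'E'
from h import *
from scipy.optimize import least_squares
def T(p,L):  # p=x,y,yaw[,z] mm ; L mm local
    L=np.array(L,float).reshape(-1,3); c,s=np.cos(p[2]),np.sin(p[2])
    return np.c_[p[0]+c*L[:,0]-s*L[:,1],p[1]+s*L[:,0]+c*L[:,1],L[:,2]+(p[3] if len(p)>3 else 0)]/1000
def picks(pts,p0):
    # pts: list (cam,u,v,L)
    def f(p):
        return np.concatenate([proj(c,T(p,L))[0]-[u,v] for c,u,v,L in pts])
    r=least_squares(f,p0,loss="soft_l1",x_scale=[10,10,.05,10][:len(p0)]); return r.x,f(r.x).reshape(-1,2)
def edgefit(imgs,segs,p,rng=4,it=8,verbose=True):
    # segs: list (cam,A,B)
    g={c:cv2.GaussianBlur(cv2.cvtColor(i,cv2.COLOR_BGR2GRAY).astype(np.float32),(0,0),0.8) for c,i in imgs.items()}
    p=np.array(p,float)
    for k in range(it):
        obs=[];lab=[]
        for si,(c,A,B) in enumerate(segs):
            n=14; W=np.linspace(.06,.94,n)[:,None]; L=np.array(A)*(1-W)+np.array(B)*W
            uv=proj(c,T(p,L)); d=uv[-1]-uv[0]; d/=np.linalg.norm(d); nn=np.array([-d[1],d[0]])
            s=np.arange(-rng,rng+.01,.25)
            X=(uv[:,None,0]+s*nn[0]).astype(np.float32);Y=(uv[:,None,1]+s*nn[1]).astype(np.float32)
            V=cv2.remap(g[c],X,Y,cv2.INTER_CUBIC); G=np.abs(np.gradient(V,axis=1)).mean(0)  # average along the segment
            G=G*np.exp(-(s/rng)**2)
            i=G.argmax(); 
            w=G[max(0,i-2):i+3]; off=(s[max(0,i-2):i+3]*w).sum()/w.sum()
            for j in (1,n-2): obs.append((c,L[j],uv[j]+off*nn,nn,si))
            lab.append((off,G.max()))
        def f(q): return np.array([(proj(c,T(q,l))[0]-t)@nn for c,l,t,nn,_ in obs])
        r=least_squares(f,p,loss="soft_l1",f_scale=.5,x_scale=[10,10,.05,10][:len(p)]); p=r.x
        rng=max(2,rng*.8)
    if verbose:
        print("fit",p.round(3)); res=f(p)
        for i,(sg,l) in enumerate(zip(segs,lab)): print(sg,np.round(res[2*i:2*i+2],2),round(float(l[1]),1))
    return p
def overlay(img,c,segs,p,roi,k,fn,col=(0,0,255)):
    x0,y0,x1,y1=roi; o=cv2.resize(img[y0:y1,x0:x1],None,fx=k,fy=k,interpolation=cv2.INTER_CUBIC)
    for cc,A,B in segs:
        if cc!=c: continue
        uv=(proj(c,T(p,[A,B]))-[x0,y0]+.5)*k-.5
        cv2.line(o,*[tuple(int(v*8) for v in q) for q in uv],col,1,cv2.LINE_AA,3)
    cv2.imwrite(fn,o)
E
cat > door.py <<'E'
from fit import *
imgs={c:cv2.imread(f"pics/{c}0.png") for c in("top","side")}
tz=lambda u,v:(190+u/3.2,90+v/3.2); sz=lambda u,v:(175+u/2.8,80+v/2.8)
pts=[("top",*tz(731,213),(-70,-300,50)),("top",*tz(70,192),(-70,300,50)),("top",*tz(770,100),(0,-300,195)),
("side",*sz(456,147),(-70,-300,50)),("side",*sz(20,350),(0,300,270)),("side",*sz(258,275),(-24,30,100))]
p,r=picks(pts,[700,100,0.]); print(p,r.round(1).tolist())
segs=[]
for c in("top","side"):
    segs+=[(c,(-70,-300,50),(-70,0,50)),(c,(-20.5,-200,161.5),(-20.5,30,161.5)),(c,(-24,-290,100),(-24,30,100)),(c,(0,-220,195),(0,90,195)),(c,(0,105,270),(0,300,270)),
     (c,(-24,30,100),(-24,30,156)),(c,(-70,-300,50),(-30,-300,50)),(c,(-70,150,50),(-70,295,50))]
p=edgefit(imgs,segs,p)
for c,roi,k in(("top",(190,90,440,230),3.2),("side",(175,80,405,290),2.8)): overlay(imgs[c],c,segs,p,roi,k,f"pics/d_{c}.png")
np.save("door.npy",p)
E
python3 door.py
```

```text
[ 6.59407996e+02  5.61380563e+01 -2.63752383e-02] [[-0.1, 0.3], [-1.8, -0.1], [1.0, -0.2], [0.3, -1.6], [0.6, -0.4], [-1.3, 3.5]]Traceback (most recent call last):
  File "door.py", line 11, in <module>
    p=edgefit(imgs,segs,p)
  File "fit.py", line 29, in edgefit
    r=least_squares(f,p,loss="soft_l1",f_scale=.5,x_scale=[10,10,.05,10][:len(p)]); p=r.x
    return func(*args, **kwargs)
    result = trf(vector_fun.fun, vector_fun.jac, x0, f0, J0, lb, ub, ftol, xtol,
                 gtol, max_nfev, x_scale, loss_function, tr_solver,
                 tr_options.copy(), verbose, callback=callback_wrapped)
    return trf_no_bounds(
        fun, jac, x0, f0, J0, ftol, xtol, gtol, max_nfev, x_scale,
        loss_function, tr_solver, tr_options, verbose, callback=callback)
    J = jac(x)
    self._update_jac()
    ~~~~~~~~~~~~~~~~^^
    self.J = self.jac_wrapped(xp_copy(self.x), f0=self.f)
             ~~~~~~~~~~~~~~~~^^^^^^^^^^^^^^^^^^^^^^^^^^^^
    J, dct = approx_derivative(
             ~~~~~~~~~~~~~~~~~^
        self.fun,
        ^^^^^^^^^
    ...<2 lines>...
        **self.finite_dif
[... 524 characters left out ...]
^^^^^^^^^^^^^^^^^^^^^^^^^^^^^^
    return np.atleast_1d(self.fun(x))
                         ~~~~~~~~^^^
    return self.f(x, *self.args, **self.kwargs)
           ~~~~~~^^^^^^^^^^^^^^^^^^^^^^^^^^^^^^
  File "fit.py", line 28, in f
    def f(q): return np.array([(proj(c,T(q,l))[0]-t)@nn for c,l,t,nn,_ in obs])
                                ~~~~^^^^^^^^^^
  File "h.py", line 8, in proj
    K,D,r,t=cal(n); return cv2.projectPoints(np.array(P,float).reshape(-1,3),r,t,K,D)[0].reshape(-1,2)
            ~~~^^^
  File "h.py", line 5, in cal
    c=manip.get_calibration(n); K=np.array(c["camera_matrix"],float);D=np.array(c["distortion"],float)
ValueError: time passes only in moves, steps and waits
```

```bash
python3 - <<'E'
s=open("h.py").read()
s=s.replace('''def cal(n):
''','''_C={}
def cal(n):
    if n not in _C: _C[n]=_cal(n)
    return _C[n]
def _cal(n):
''');open("h.py","w").write(s)
E
python3 door.py
```

```text
[ 6.59407996e+02  5.61380563e+01 -2.63752383e-02] [[-0.1, 0.3], [-1.8, -0.1], [1.0, -0.2], [0.3, -1.6], [0.6, -0.4], [-1.3, 3.5]]
fit [ 6.56991e+02  5.41380e+01 -2.80000e-02]
('top', (-70, -300, 50), (-70, 0, 50)) [-0.01 -0.02] 3.0
('top', (-20.5, -200, 161.5), (-20.5, 30, 161.5)) [0.24 0.23] 3.2
('top', (-24, -290, 100), (-24, 30, 100)) [-0.51 -0.53] 1.1
('top', (0, -220, 195), (0, 90, 195)) [-0.52 -0.54] 5.5
('top', (0, 105, 270), (0, 300, 270)) [-0.29 -0.3 ] 6.6
('top', (-24, 30, 100), (-24, 30, 156)) [-0.17 -0.17] 0.9
('top', (-70, -300, 50), (-30, -300, 50)) [0.1 0.1] 2.9
('top', (-70, 150, 50), (-70, 295, 50)) [0.19 0.19] 2.4
('side', (-70, -300, 50), (-70, 0, 50)) [0.46 0.45] 4.0
('side', (-20.5, -200, 161.5), (-20.5, 30, 161.5)) [0.73 0.72] 5.1
('side', (-24, -290, 100), (-24, 30, 100)) [0.26 0.25] 2.8
('side', (0, -220, 195), (0, 90, 195)) [-0.52 -0.53] 10.8
('side', (0, 105, 270), (0, 300, 270)) [-0.26 -0.27] 11.5
('side', (-24, 30, 100), (-24, 30, 156)) [0.07 0.07] 1.7
('side', (-70, -300, 50), (-30, -300, 50)) [0.04 0.04] 4.9
('side', (-70, 150, 50), (-70, 295, 50)) [0.96 0.95] 2.6
```

View pics/d_top.png

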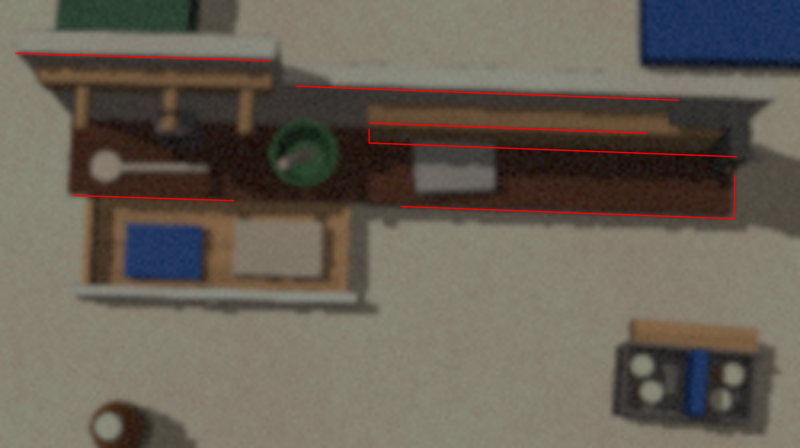

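View pics/d_side.png

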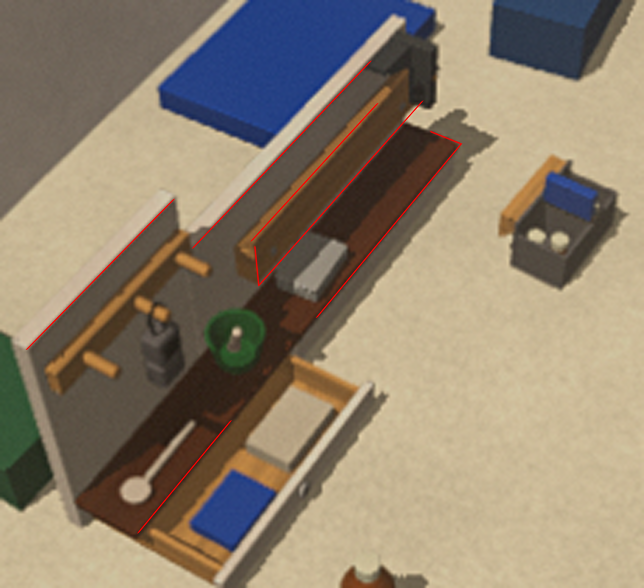

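```bash
cat > es.py <<'E'
from fit import *
imgs={c:cv2.imread(f"pics/{c}0.png") for c in("top","side")}
d=np.load("door.npy")
def segsat(y):
    s=[]
    for c in("top","side"):
        P=lambda a:(a[0],a[1]+y,a[2])
        for A,B in[((-50,0,195),(0,0,195)),((-50,-16,195),(0,-16,195)),((-50,0,195),(-50,-16,195)),((-50,0,195),(-50,0,115)),
          ((-50,-16,195),(-50,-16,115)),((-24,50,193),(-24,0,193)),((-24,50,193),(0,50,193)),((-24,50,187),(-24,50,193))]: s.append((c,P(A),P(B)))
    return s
import sys
# 1-D edge score on the -y shift
g={c:cv2.GaussianBlur(cv2.cvtColor(i,cv2.COLOR_BGR2GRAY).astype(np.float32),(0,0),1) for c,i in imgs.items()}
G={c:cv2.magnitude(cv2.Sobel(v,5,1,0),cv2.Sobel(v,5,0,1)) for c,v in g.items()}
best=[]
for y in np.arange(-290,-180,1.):
    sc={"top":0,"side":0}
    for c,A,B in segsat(y):
        if abs(A[0]-B[0])<1: continue   # x-running lines tell about y
        W=np.linspace(.1,.9,20)[:,None]; uv=proj(c,T(d,np.array(A)*(1-W)+np.array(B)*W)).astype(np.float32)
        sc[c]+=cv2.remap(G[c],uv[:,0].copy(),uv[:,1].copy(),1).mean()
    best.append((sc["top"]+sc["side"],y,sc))
best.sort(key=lambda t:-t[0]); print([(round(float(b[0])),b[1],{k:round(float(v)) for k,v in b[2].items()}) for b in best[:6]])
y=float(sys.argv[1]) if len(sys.argv)>1 else best[0][1]
overlay(imgs["top"],"top",segsat(y),d,(370,90,440,150),10,"pics/e_top.png"); overlay(imgs["side"],"side",segsat(y),d,(290,80,350,130),10,"pics/e_side.png")
E
python3 es.py
```

```text
[(401, np.float64(-281.0), {'top': 163, 'side': 238}), (400, np.float64(-280.0), {'top': 165, 'side': 235}), (396, np.float64(-279.0), {'top': 166, 'side': 230}), (392, np.float64(-282.0), {'top': 153, 'side': 239}), (387, np.float64(-278.0), {'top': 164, 'side': 224}), (383, np.float64(-283.0), {'top': 144, 'side': 239})]
```

View pics/e_top.png

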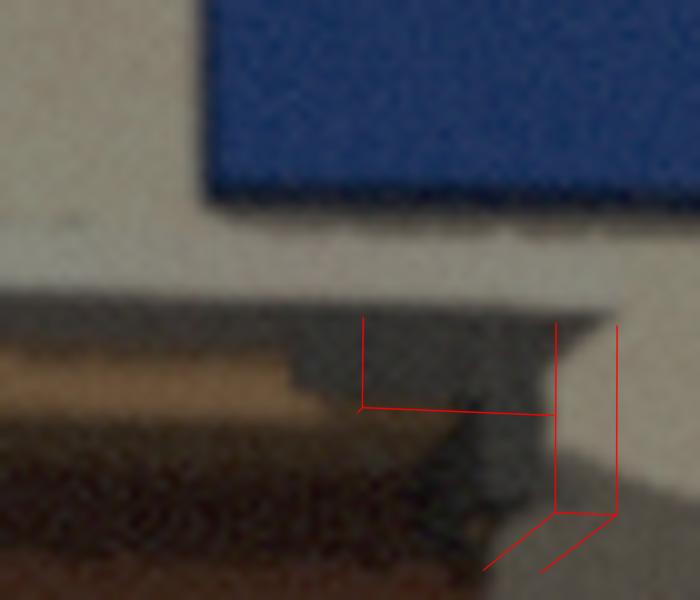

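View pics/e_side.png

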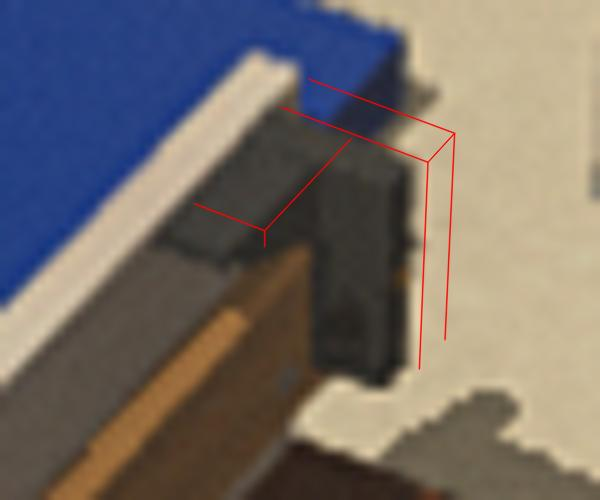

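```bash
python3 es.py -263 >/dev/null
```

```text
(no output)
```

View pics/e_top.png

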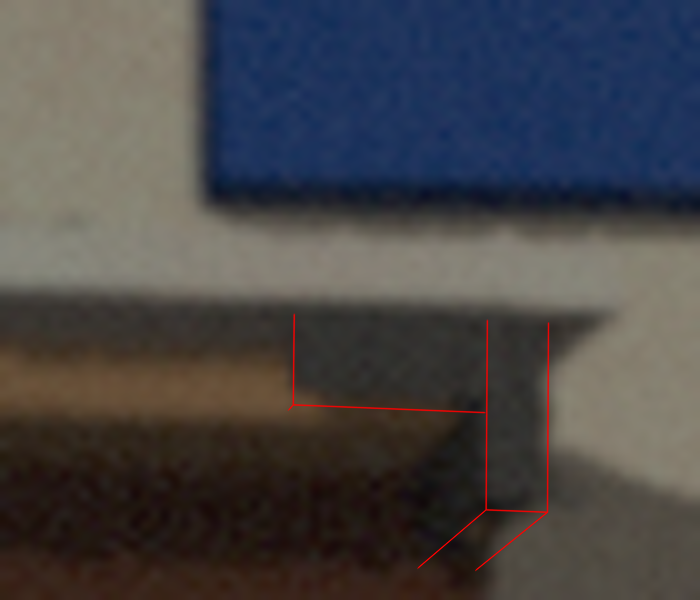

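View pics/e_side.png

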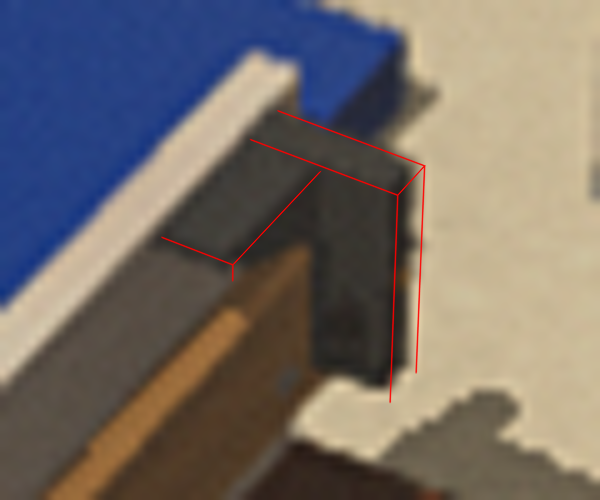

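```bash
cat > es2.py <<'E'
from es import *
p=d.copy()
p[0]+=2
def ex(rows): return rows
base=[]
for c in("top","side"):
    base+=[(c,(-70,-300,50),(-70,-50,50)),(c,(-20.5,-205,161.5),(-20.5,30,161.5)),(c,(0,-205,195),(0,90,195)),(c,(-70,-300,50),(-30,-300,50)),(c,(0,105,270),(0,300,270))]
S=segsat(-263.)
keep=[("top",1),("top",6),("side",2),("side",1),("side",3),("side",6),("side",5),("side",4)]
es=[s for i,s in enumerate(S) if (s[0],i%8) in keep]
q=edgefit(imgs,base+es,p,rng=3)
np.save("door2.npy",q)
overlay(imgs["top"],"top",segsat(-263),q,(370,90,440,150),10,"pics/f_top.png"); overlay(imgs["side"],"side",segsat(-263)+base,q,(290,80,350,130),10,"pics/f_side.png")
E
python3 es2.py -263
```

```text
[(401, np.float64(-281.0), {'top': 163, 'side': 238}), (400, np.float64(-280.0), {'top': 165, 'side': 235}), (396, np.float64(-279.0), {'top': 166, 'side': 230}), (392, np.float64(-282.0), {'top': 153, 'side': 239}), (387, np.float64(-278.0), {'top': 164, 'side': 224}), (383, np.float64(-283.0), {'top': 144, 'side': 239})]
fit [ 6.5734e+02  5.5211e+01 -3.2000e-02]
('top', (-70, -300, 50), (-70, -50, 50)) [-0.03 -0.02] 2.9
('top', (-20.5, -205, 161.5), (-20.5, 30, 161.5)) [0.24 0.25] 3.1
('top', (0, -205, 195), (0, 90, 195)) [-0.52 -0.5 ] 5.4
('top', (-70, -300, 50), (-30, -300, 50)) [-0.25 -0.25] 2.8
('top', (0, 105, 270), (0, 300, 270)) [0.01 0.02] 6.7
('side', (-70, -300, 50), (-70, -50, 50)) [0.25 0.25] 4.2
('side', (-20.5, -205, 161.5), (-20.5, 30, 161.5)) [0.51 0.52] 5.0
('side', (0, -205, 195), (0, 90, 195)) [-0.51 -0.5 ] 10.8
('side', (-70, -300, 50), (-30, -300, 50)) [-0.25 -0.25] 4.7
('side', (0, 105, 270), (0, 300, 270)) [0.02 0.03] 11.4
('top', (-50, -279.0, 195), (0, -279.0, 195)) [-0.08 -0.07] 4.0
('top', (-24, -213.0, 193), (0, -213.0, 193)) [0.2 0.2] 1.4
('side', (-50, -279.0, 195), (0, -279.0, 195)) [-0.03 -0.03] 3.5
('side', (-50, -263.0, 195), (-50, -279.0, 195)) [-0.47 -0.47] 8.2
('side', (-50, -263.0, 195), (-50, -263.0, 115)) [1. 1.] 10.2
('side', (-50, -279.0, 195), (-50, -279.0, 115)) [-0.74 -0.74] 12.9
('side', (-24, -213.0, 193), (-24, -263.0, 193)) [0.99 1.  ] 1.7
('side', (-24, -213.0, 193), (0, -213.0, 193)) [0.71 0.71] 2.5
```

View pics/f_side.png

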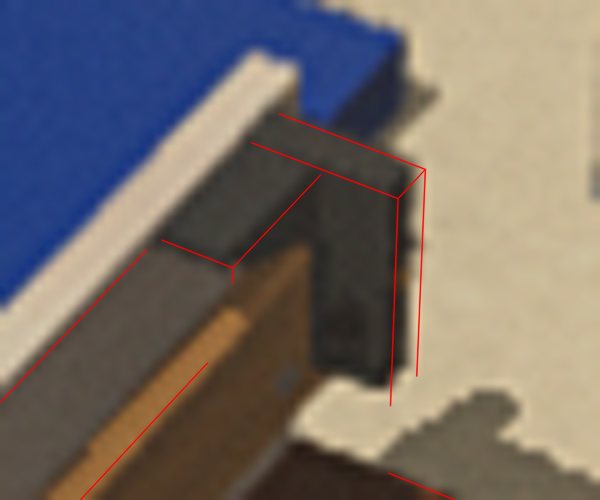

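```bash
cat > cad.py <<'E'
from fit import *
def csegs(cams=("top","side")):
    s=[]
    for c in cams:
        E=[((52,-55,66),(52,55,66)),((52,-55,66),(32,-55,66)),((52,55,66),(32,55,66)),((-32,-60,50),(-32,60,50)),
           ((-29,-7,94),(29,-7,94)),((-29,7,94),(29,7,94)),((-29,-7,94),(-29,7,94)),((29,-7,94),(29,7,94)),((-32,-60,50),(20,-60,50)),((-32,60,50),(20,60,50))]
        if c=="side": E+=[((-32,60,0),(-32,60,50)),((-32,60,0),(32,60,0)),((-32,-60,0),(-32,60,0))]
        s+=[(c,a,b) for a,b in E]
    return s
if __name__=="__main__":
    imgs={c:cv2.imread(f"pics/{c}0.png") for c in("top","side")}
    tz=lambda u,v:(190+u/3.2,90+v/3.2); sz=lambda u,v:(175+u/2.8,80+v/2.8)
    pts=[("top",*tz(633,321),(52,55,66)),("top",*tz(757,330),(52,-55,66)),("side",*sz(562,286),(-32,60,0)),("side",*sz(549,175),(29,7,94))]
    p,r=picks(pts,[520,-140,0.]); print(p,r.round(1).tolist())
    for cams in(("top",),("side",),("top","side")): q=edgefit(imgs,csegs(cams),p,rng=3,verbose=len(cams)>1); print(cams,q)
    np.save("caddy.npy",q)
    overlay(imgs["top"],"top",csegs(),q,(370,180,440,235),10,"pics/c_top.png"); overlay(imgs["side"],"side",csegs(),q,(345,130,405,185),10,"pics/c_side.png")
    print("grip world",T(q,[[0,0,80],[-10,0,80]]))
E
python3 cad.py
```

```text
[ 4.27215321e+02 -2.03170844e+02 -6.02103283e-02] [[0.6, 0.1], [0.5, -0.1], [0.4, 1.5], [-1.6, 0.4]]
('top',) [ 4.26711894e+02 -1.99402350e+02 -5.96167526e-02]
('side',) [ 4.27466011e+02 -2.03970153e+02 -7.49012853e-02]
fit [ 4.26583e+02 -2.01665e+02 -8.10000e-02]
('top', (52, -55, 66), (52, 55, 66)) [-0.75 -0.73] 1.5
('top', (52, -55, 66), (32, -55, 66)) [0.19 0.19] 1.1
('top', (52, 55, 66), (32, 55, 66)) [-1.63 -1.62] 1.7
('top', (-32, -60, 50), (-32, 60, 50)) [0.51 0.53] 3.9
('top', (-29, -7, 94), (29, -7, 94)) [-0.29 -0.28] 1.0
('top', (-29, 7, 94), (29, 7, 94)) [-0.    0.01] 1.7
('top', (-29, -7, 94), (-29, 7, 94)) [0.78 0.78] 3.1
('top', (29, -7, 94), (29, 7, 94)) [-0.28 -0.28] 3.9
('top', (-32, -60, 50), (20, -60, 50)) [0.75 0.76] 1.7
('top', (-32, 60, 50), (20, 60, 50)) [1.64 1.65] 1.9
('side', (52, -55, 66), (52, 55, 66)) [-0.73 -0.72] 4.2
('side', (52, -55, 66), (32, -55, 66)) [0.25 0.25] 6.3
('side', (52, 55, 66), (32, 55, 66)) [0.24 0.24] 3.7
('side', (-32, -60, 50), (-32, 60, 50)) [-0.26 -0.24] 2.9
('side', (-29, -7, 94), (29, -7, 94)) [-1.51 -1.5 ] 3.4
('side', (-29, 7, 94), (29, 7, 94)) [0.22 0.22] 1.6
('side', (-29, -7, 94), (-29, 7, 94)) [0.75 0.75] 1.3
('side', (29, -7, 94), (29, 7, 94)) [-0.23 -0.23] 6.2
('side', (-32, -60, 50), (20, -60, 50)) [-0.01 -0.  ] 11.2
('side', (-32, 60, 50), (20, 60, 50)) [-0.53 -0.52] 4.1
('side', (-32, 60, 0), (-32, 60, 50)) [-0.04 -0.04] 3.5
('side', (-32, 60, 0), (32, 60, 0)) [-0.26 -0.25] 11.2
('side', (-32, -60, 0), (-32, 60, 0)) [0.24 0.26] 8.0
('top', 'side') [ 4.26582531e+02 -2.01664696e+02 -8.10124270e-02]
grip world [[ 0.42658253 -0.2016647   0.08      ]
 [ 0.41661533 -0.20085546  0.08      ]]
```

View pics/c_top.png

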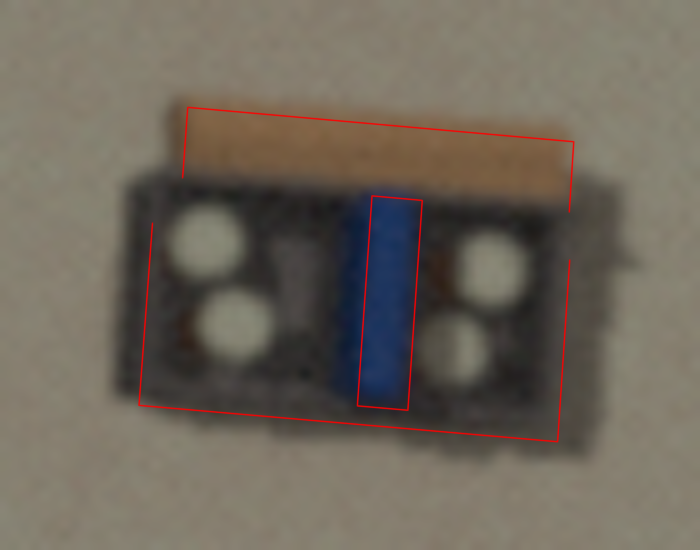

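View pics/c_side.png

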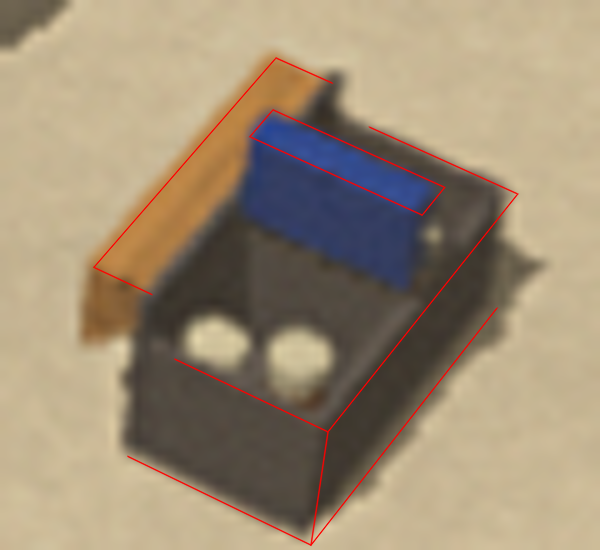

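```bash
cat > go.py <<'E'
from h import *
import sys
def go(x,y,z,yaw):  # mm target TCP; yaw = caddy/door yaw (tool x = -(local y))
    s,r=tool(); M=r.as_matrix(); d=np.array([x,y,z])-np.array(s["position"])*1000
    want=np.arctan2(-np.cos(yaw),np.sin(yaw)); cur=np.arctan2(M[1,0],M[0,0]); t=-(want-cur); t=(t+np.pi)%(2*np.pi)-np.pi
    print("row",(M.T@d).round(1),"turn",round(t,4)); st()
if __name__=="__main__": go(*map(float,sys.argv[1:5]))
E
python3 go.py 420.3 -197.9 150 -0.073
```

```text
row [-230.4 -311.5   81.3] turn 0.4688
0.8 [ 0.2217 -0.5306  0.2313] [[0.386, -0.923, 0.0], [-0.923, -0.386, -0.0], [0.0, 0.0, -1.0]] [-0.6  0.1  0.2] [-0.01 -0.05 -0.04] 0.0853
```

>>> drive_tool(
  steps=[
    [-230,-311,80,0.47,0.1],
    [-230,-311,80,0.47,0.1],
    [-230,-311,80,0.47,0.1],
    [-230,-311,80,0.47,0.1],
    [-230,-311,80,0.47,0.1],
  ],
)

```text
clock: 1.3
position: [0.3464, -0.3215, 0.1812]
ee_rot: [0.0, -0.68, 0.733, -0.001]
contact_force: [1.0, -0.5, -0.0]
width: 0.0469
```

```bash
python3 go.py 420.3 -197.9 150 -0.073
```

```text
row [-128.8  -64.3   31.1] turn -0.0026
1.3 [ 0.3464 -0.3215  0.1812] [[-0.076, -0.997, 0.001], [-0.997, 0.076, -0.001], [0.001, -0.001, -1.0]] [ 1.  -0.5 -0. ] [-0.   -0.1   0.02] 0.0469
```

>>> drive_tool(
  steps=[
    [-129,-64,31,0,0.1],
    [-129,-64,31,0,0.1],
    [-129,-64,31,0,0.1],
    [-129,-64,31,0,0.1],
    [-129,-64,31,0,0.1],
  ],
)

```text
clock: 1.8
position: [0.4204, -0.1968, 0.1501]
ee_rot: [-0.0, -0.681, 0.732, -0.001]
contact_force: [-0.7, -0.1, 0.3]
width: 0.0472
```

```bash
cat > snap.py <<'E'
from h import *
import sys
# snap.py name  tx0 ty0 tx1 ty1  sx0 sy0 sx1 sy1
nm=sys.argv[1]; a=list(map(int,sys.argv[2:10])); out=[]
for n,(x0,y0,x1,y1) in(("top",a[:4]),("side",a[4:])):
    im=manip.get_image(n); cv2.imwrite(f"pics/{nm}_{n}.png",im); k=min(390/(x1-x0),560/(y1-y0))
    o=cv2.resize(im[y0:y1,x0:x1],None,fx=k,fy=k,interpolation=cv2.INTER_CUBIC)
    s=manip.get_state(); u=(proj(n,s["position"])[0]-[x0,y0]+.5)*k; cv2.circle(o,(int(u[0]),int(u[1])),3,(0,255,255),1)
    c=np.zeros((560,390,3),np.uint8); c[:o.shape[0],:o.shape[1]]=o[:560,:390]; out.append(c)
cv2.imwrite(f"pics/{nm}.png",np.hstack(out)); st()
E
python3 go.py 420.3 -197.9 150 -0.073; python3 snap.py g1 370 150 450 250 320 80 420 200
```

```text
row [ 1.1 -0.   0.1] turn 0.0009
1.8 [ 0.4204 -0.1968  0.1501] [[-0.072, -0.997, 0.0], [-0.997, 0.072, -0.001], [0.001, -0.0, -1.0]] [-0.7 -0.1  0.3] [-0.01  0.03  0.03] 0.0472
1.9 [ 0.42   -0.1987  0.1505] [[-0.076, -0.997, 0.001], [-0.997, 0.076, -0.002], [0.002, -0.001, -1.0]] [ 0.1  1.  -0.2] [-0.01  0.01 -0.02] 0.047
```

View pics/g1.png

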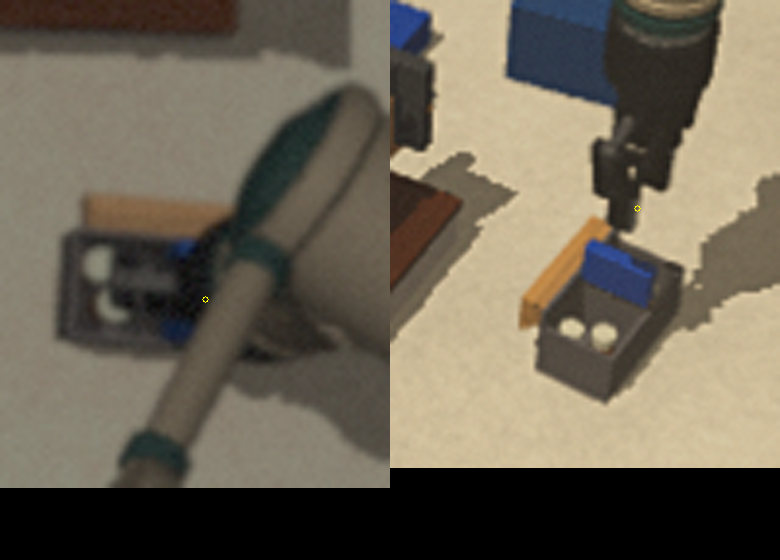

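>>> drive_tool(
  steps=[
    [0,0,30,0,0.1],
    [0,0,55,0,0.1],
    [0,0,70,0,0.1],
    [0,0,70,0,0.1],
  ],
)

```text
clock: 2.3
position: [0.4182, -0.1997, 0.079]
ee_rot: [-0.001, -0.679, 0.735, 0.001]
contact_force: [-0.6, 0.5, -1.1]
width: 0.0468
```

```bash
python3 go.py 420.3 -197.9 63 -0.073; python3 snap.py g2 370 150 450 250 320 80 420 200
```

```text
row [-2. -2. 16.] turn -0.0061
2.3 [ 0.4182 -0.1997  0.079 ] [[-0.079, -0.997, -0.002], [-0.997, 0.079, 0.0], [0.0, 0.002, -1.0]] [-0.6  0.5 -1.1] [ 0.01 -0.01 -0.  ] 0.0468
2.4 [ 0.42   -0.2003  0.0809] [[-0.078, -0.997, 0.002], [-0.997, 0.078, -0.002], [0.002, -0.002, -1.0]] [ 0.  -0.5  1.9] [0.01 0.01 0.05] 0.0471
```

View pics/g2.png

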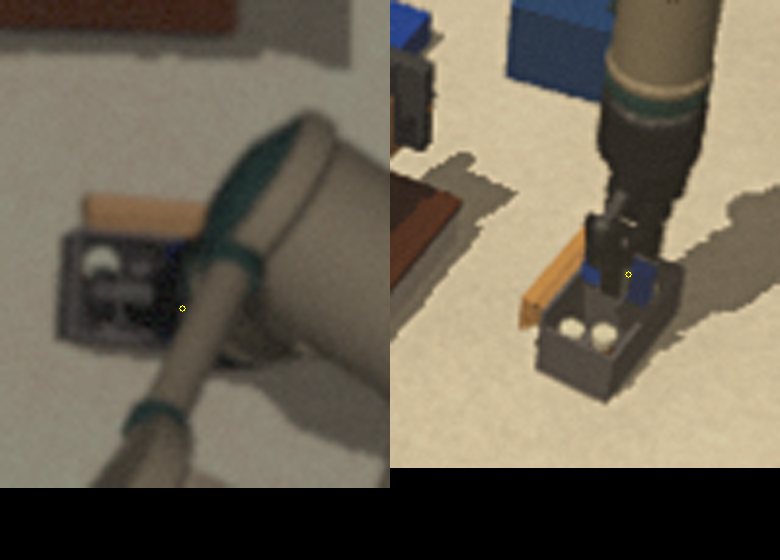

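>>> drive_tool(
  steps=[
    [-2,0,10,0,0.1],
    [-2,0,17,0,0.1],
    [-2,0,17,0,0.1],
  ],
)

```text
clock: 2.7
position: [0.4196, -0.1981, 0.0633]
ee_rot: [-0.0, -0.679, 0.734, -0.001]
contact_force: [-0.1, -0.1, 0.0]
width: 0.047
```

>>> drive_tool(
  steps=[
    [0,0,0,0,-0.3],
    [0,0,0,0,-0.5],
    [0,0,0,0,-0.7],
    [0,0,0,0,-1],
    [0,0,0,0,-1],
  ],
  squeeze=20,
)

```text
clock: 3.2
position: [0.4199, -0.1984, 0.0636]
ee_rot: [-0.0, -0.679, 0.734, -0.001]
contact_force: [0.2, -2.2, 1.6]
width: 0.0137
```

```bash
python3 go.py 420.3 -197.9 63 -0.073; python3 snap.py g3 370 150 450 250 320 80 420 200
```

```text
row [-0.6 -0.4  0.6] turn -0.0053
3.2 [ 0.4199 -0.1984  0.0636] [[-0.078, -0.997, 0.001], [-0.997, 0.078, -0.002], [0.002, -0.001, -1.0]] [ 0.2 -2.2  1.6] [-0.22  0.06 -0.01] 0.0137
3.3 [ 0.4198 -0.1984  0.0636] [[-0.078, -0.997, 0.001], [-0.997, 0.078, -0.002], [0.002, -0.001, -1.0]] [-0.6 -3.   1.6] [-0.27  0.06 -0.09] 0.0142
```

View pics/g3.png

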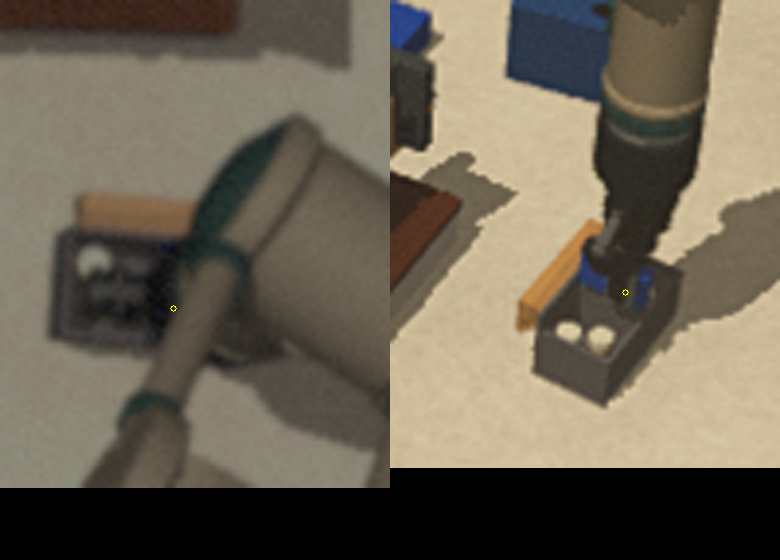

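>>> drive_tool(
  steps=[
    [0,0,-5,0,-1],
    [0,0,-15,0,-1],
    [0,0,-30,0,-1],
    [0,0,-40,0,-1],
    [0,0,-40,0,-1],
  ],
)

```text
clock: 3.8
position: [0.4208, -0.1988, 0.1051]
ee_rot: [0.0, -0.679, 0.734, -0.003]
contact_force: [-0.7, -0.1, -3.6]
width: 0.0136
```

>>> drive_tool(
  steps=[
    [0,0,0,0,-1],
    [0,0,0,0,-1],
    [0,0,0,0,-1],
  ],
)

```text
clock: 4.1
position: [0.4203, -0.1985, 0.1046]
ee_rot: [-0.0, -0.679, 0.734, -0.002]
contact_force: [0.5, -0.3, -3.6]
width: 0.0138
```

```bash
python3 go.py 420.3 -197.9 63 -0.073; python3 snap.py g4 370 150 450 250 320 80 420 200
```

```text
row [-0.7  0.2 41.6] turn -0.0053
4.1 [ 0.4203 -0.1985  0.1046] [[-0.078, -0.997, 0.003], [-0.997, 0.078, -0.003], [0.003, -0.003, -1.0]] [ 0.5 -0.3 -3.6] [-0.02  0.15 -0.03] 0.0138
4.2 [ 0.4204 -0.1986  0.1046] [[-0.078, -0.997, 0.003], [-0.997, 0.078, -0.003], [0.003, -0.003, -1.0]] [-0.8 -0.3 -4. ] [ 0.06  0.14 -0.04] 0.0141
```

View pics/g4.png

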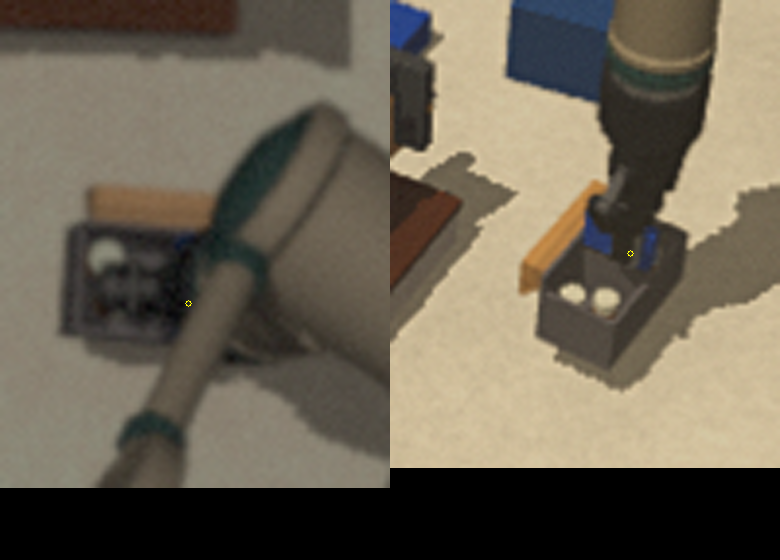

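```bash
cat > gol.py <<'E'
from go import *
from fit import T
D=[657.3,55.2,-0.031]
def gol(xl,yl,z): P=T(D,[[xl,yl,z]])[0]*1000; go(*P,-0.031)
def loc(P):
    P=np.array(P)*1000; c,s=np.cos(D[2]),np.sin(D[2]); v=P[:2]-D[:2]; return np.array([c*v[0]+s*v[1],-s*v[0]+c*v[1],P[2]])
if __name__=="__main__":
    print("local",loc(manip.get_state()["position"]).round(1)); gol(*map(float,sys.argv[1:4]))
E
python3 gol.py -135 -195 100
```

```text
local [-228.9 -261.   104.6]
row [-70.4 -90.7   4.7] turn -0.0473
4.2 [ 0.4204 -0.1986  0.1046] [[-0.078, -0.997, 0.003], [-0.997, 0.078, -0.003], [0.003, -0.003, -1.0]] [-0.8 -0.3 -4. ] [ 0.06  0.14 -0.04] 0.0141
```

>>> drive_tool(
  steps=[
    [-10,-13,1,-0.01,-1],
    [-28,-36,2,-0.02,-1],
    [-48,-62,3,-0.035,-1],
    [-63,-81,4,-0.045,-1],
    [-70,-90,5,-0.047,-1],
  ],
)

```text
clock: 4.7
position: [0.5175, -0.1348, 0.0993]
ee_rot: [0.0, -0.697, 0.718, -0.002]
contact_force: [0.1, -0.4, -3.5]
width: 0.0139
```

>>> drive_tool(
  steps=[
    [0,0,0,0,-1],
    [0,0,0,0,-1],
  ],
)

```text
clock: 4.9
position: [0.5165, -0.1349, 0.0988]
ee_rot: [-0.0, -0.697, 0.717, -0.002]
contact_force: [-0.7, -1.1, -3.2]
width: 0.014
```

```bash
python3 gol.py -108 -195 100; python3 snap.py g5 370 100 450 215 300 60 420 200
```

```text
local [-134.8 -194.4   98.8]
row [  0.7 -26.8  -1.2] turn 0.0017
4.9 [ 0.5165 -0.1349  0.0988] [[-0.029, -1.0, 0.002], [-1.0, 0.029, -0.003], [0.003, -0.002, -1.0]] [-0.7 -1.1 -3.2] [0.02 0.08 0.03] 0.014
5.0 [ 0.5162 -0.1352  0.0991] [[-0.03, -1.0, 0.002], [-1.0, 0.03, -0.003], [0.003, -0.002, -1.0]] [ 0.6 -0.1 -3.7] [0.02 0.05 0.02] 0.0134
```

View pics/g5.png

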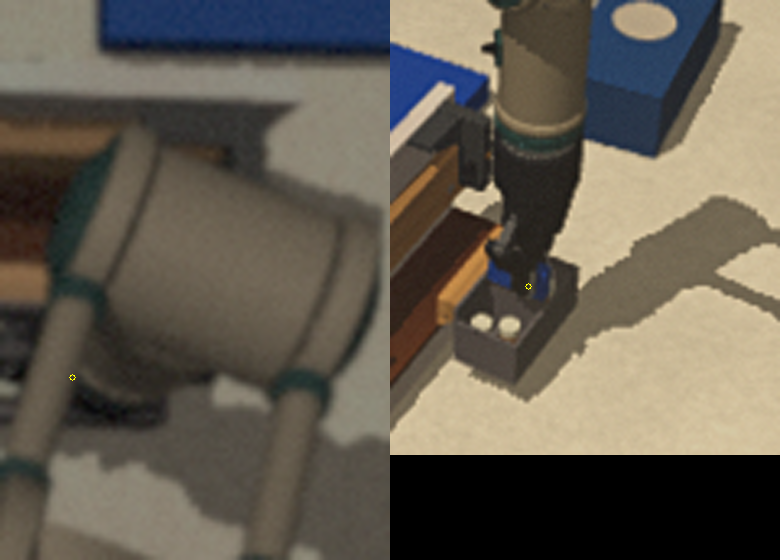

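>>> drive_tool(
  steps=[
    [0,-8,0,0,-1],
    [0,-16,0,0,-1],
    [0,-20,0,0,-1],
    [0,-22,0,0,-1],
    [0,-22,0,0,-1],
  ],
)

```text
clock: 5.5
position: [0.5385, -0.136, 0.099]
ee_rot: [-0.0, -0.696, 0.718, -0.002]
contact_force: [-0.6, -0.3, -4.8]
width: 0.0136
```

>>> drive_tool(
  steps=[
    [0,-2,0,0,-1],
    [0,-4,0,0,-1],
    [0,-4,0,0,-1],
  ],
)

```text
clock: 5.8
position: [0.5428, -0.1362, 0.0991]
ee_rot: [-0.0, -0.696, 0.718, -0.002]
contact_force: [0.3, -0.8, -3.7]
width: 0.0139
```

>>> drive_tool(
  steps=[
    [0,-2,0,0,-1],
    [0,-4,0,0,-1],
    [0,-4,0,0,-1],
  ],
)

```text
clock: 6.1
position: [0.5459, -0.1361, 0.0989]
ee_rot: [-0.001, -0.697, 0.718, -0.001]
contact_force: [-3.4, 0.5, -1.9]
width: 0.0136
```

>>> drive_tool(
  steps=[
    [0,-2,0,0,-1],
    [0,-3,0,0,-1],
    [0,-3,0,0,-1],
  ],
)

```text
clock: 6.4
position: [0.5489, -0.1361, 0.0989]
ee_rot: [-0.001, -0.697, 0.718, -0.001]
contact_force: [-3.5, -0.0, -2.6]
width: 0.0139
```

>>> drive_tool(
  steps=[
    [0,-2,0,0,-1],
    [0,-3,0,0,-1],
    [0,-3,0,0,-1],
  ],
)

```text
clock: 6.7
position: [0.552, -0.1361, 0.0989]
ee_rot: [-0.001, -0.697, 0.718, -0.001]
contact_force: [-2.2, 0.1, -3.2]
width: 0.0139
```

>>> drive_tool(
  steps=[
    [0,-2,0,0,-1],
    [0,-3,0,0,-1],
    [0,-4,0,0,-1],
    [0,-5,0,0,-1],
    [0,-5,0,0,-1],
  ],
)

```text
clock: 7.2
position: [0.5572, -0.1363, 0.0989]
ee_rot: [-0.001, -0.697, 0.718, -0.001]
contact_force: [-3.3, 0.4, -1.0]
width: 0.0138
```

```bash
python3 snap.py g6 370 100 450 215 300 60 420 200
```

```text
7.3 [ 0.5572 -0.1363  0.0989] [[-0.03, -1.0, 0.0], [-1.0, 0.03, -0.002], [0.002, -0.0, -1.0]] [-3.6  0.3 -1.9] [0.11 0.7  0.16] 0.0137
```

View pics/g6.png

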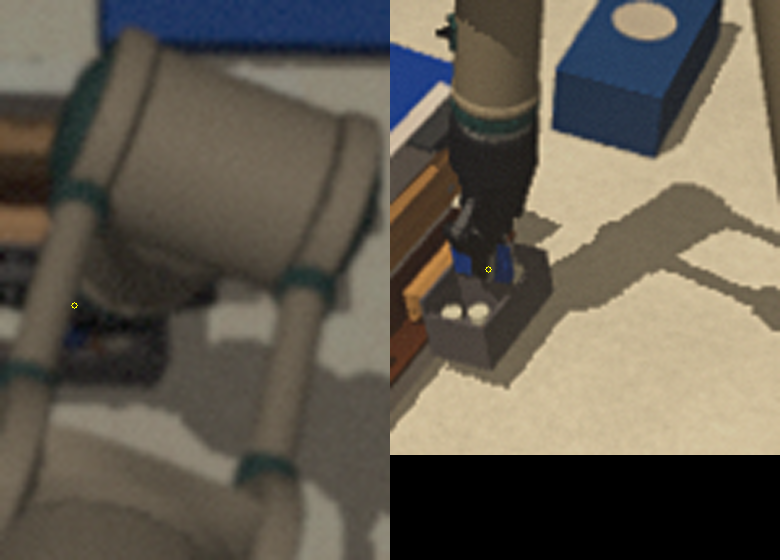

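>>> drive_tool(
  steps=[
    [0,5,-3,0,-1],
    [0,12,-6,0,-1],
    [0,20,-10,0,-1],
    [0,25,-10,0,-1],
    [0,25,-10,0,-1],
  ],
)

```text
clock: 7.8
position: [0.5313, -0.1354, 0.1092]
ee_rot: [-0.001, -0.696, 0.718, -0.001]
contact_force: [-0.5, 0.3, -3.6]
width: 0.0138
```

```bash
python3 snap.py g7 370 100 450 215 310 80 390 180; cat > tilt.py <<'E'
from fit import *
import sys
nm=sys.argv[1]; im=cv2.imread(f"pics/{nm}_side.png"); x0,y0,x1,y1=map(int,sys.argv[2:6]); th=[float(a) for a in sys.argv[6:]]
s,r=tool(); pos=np.array(s["position"])*1000; M=r.as_matrix(); yaw=np.arctan2(M[0,0],-M[1,0])
gx,gz=-6,82.6
E=[((52,-55,66),(52,55,66)),((52,55,66),(32,55,66)),((32,-60,66),(32,60,66)),((-32,-60,50),(-32,60,50)),((-32,-60,50),(32,-60,50)),((-32,60,50),(32,60,50)),
 ((-32,60,0),(-32,60,50)),((-32,60,0),(32,60,0)),((-32,-60,0),(-32,60,0)),((32,60,0),(32,60,66)),((-29,-7,94),(29,-7,94)),((48.5,55,31.5),(48.5,-55,31.5)),((52,55,66),(52,55,35)),((48.5,55,31.5),(32,55,48))]
def W(L,t):
    L=np.array(L,float)-[gx,0,gz]; c,sn=np.cos(t),np.sin(t)
    L=np.c_[L[:,0]*c+L[:,2]*sn,L[:,1],-L[:,0]*sn+L[:,2]*c]
    return (R.from_euler("z",yaw).apply(L)+pos+[0,0,18.7])/1000
k=min(390/(x1-x0),560/(y1-y0)); out=[]
for t in th:
    o=cv2.resize(im[y0:y1,x0:x1],None,fx=k,fy=k,interpolation=cv2.INTER_CUBIC)
    for e in E:
        uv=(proj("side",W(e,np.radians(t)))-[x0+1.2,y0+1.5]+.5)*k-.5   # side bias seen on fixtures
        cv2.line(o,*[tuple(int(v*8) for v in q) for q in uv],(0,0,255),1,cv2.LINE_AA,3)
    out.append(o)
cv2.imwrite(f"pics/{nm}_tilt.png",np.hstack(out))
E
python3 tilt.py g7 325 110 385 170 0 12
```

```text
7.9 [ 0.5323 -0.1356  0.1091] [[-0.03, -1.0, 0.001], [-1.0, 0.03, -0.003], [0.003, -0.001, -1.0]] [ 0.5  0.1 -4.2] [-0.06  0.06 -0.03] 0.0137
```

View pics/g7_tilt.png

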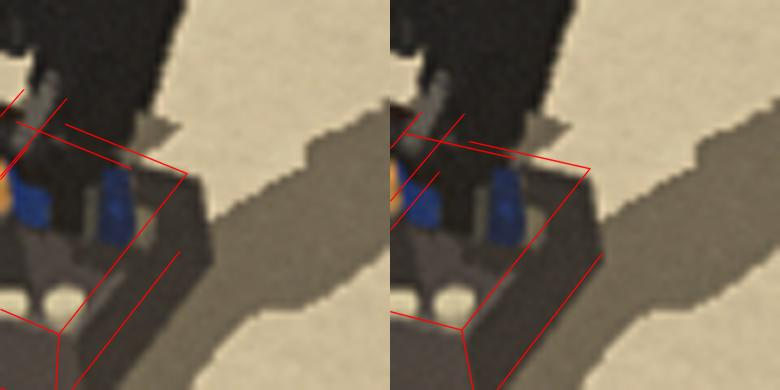

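```bash
python3 tilt.py g7 300 115 365 175 10 14
```

```text
(no output)
```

View pics/g7_tilt.png

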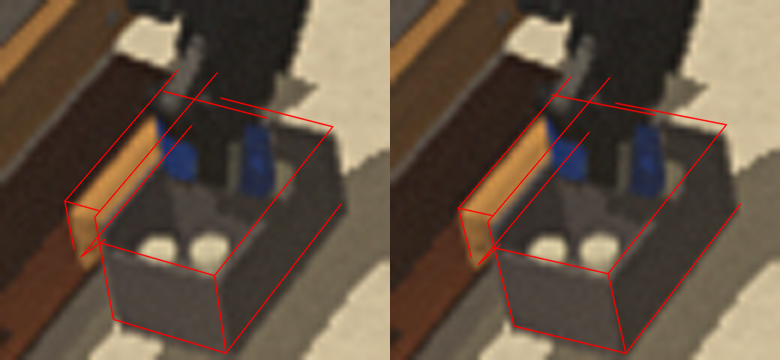

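```bash
cat > tfit.py <<'E'
import sys; sys.argv=[sys.argv[0]]+sys.argv[1:]
exec(open("tilt.py").read().split("k=min")[0])
from scipy.optimize import differential_evolution
g=cv2.GaussianBlur(im.astype(np.float32),(0,0),0.9)
G=sum(cv2.magnitude(cv2.Sobel(g[...,c],5,1,0),cv2.Sobel(g[...,c],5,0,1)) for c in range(3)); G=np.sqrt(G).astype(np.float32)
use=[0,1,3,5,6,7,8,12]
if len(th)>0: use=[int(a) for a in th]
w=np.linspace(.05,.95,25)[:,None]
Ls=[np.array(E[i][0])*(1-w)+np.array(E[i][1])*w for i in use]
Ls[use.index(0)]=Ls[use.index(0)][12:] if 0 in use else None
def cost(v):
    global gx
    gx=v[1]; tot=0
    for L in Ls:
        uv=(proj("side",W(L,np.radians(v[0])))+v[2:4]).astype(np.float32); tot+=cv2.remap(G,uv[:,0].copy(),uv[:,1].copy(),1).mean()
    return -tot
for sd in range(3):
    r=differential_evolution(cost,[(0,20),(-12,0),(-4,1),(-4,1)],seed=sd,maxiter=80,popsize=12); print(r.x.round(2),round(r.fun,2))
for t in range(6,19,2):
    from scipy.optimize import minimize
    f=min((minimize(lambda u:cost([t,*u]),[a,*r.x[2:]],method="Nelder-Mead").fun for a in(-4,-8)));print(t,round(f,2),end=" ")
E
python3 tfit.py g7 0 0 0 0
```

```text
[14.47 -0.08 -3.17 -1.25] -150.96
[14.75 -8.19 -0.9  -0.8 ] -150.94
[14.43 -0.16 -3.1  -1.37] -150.93
6 -147.21 8 -149.16 10 -150.19 12 -150.73 14 -150.96 16 -150.91 18 -150.66
```

```bash
python3 - <<'E'
from gol import *
print(loc([.5443,-.1361,.0989]))
E
python3 gol.py -100 -140 218
```

```text
[-107.01635764 -194.71052667   98.9       ]
local [-119.  -194.6  109.1]
row [ -54.3  -19.2 -109. ] turn 0.001
7.9 [ 0.5323 -0.1356  0.1091] [[-0.03, -1.0, 0.001], [-1.0, 0.03, -0.003], [0.003, -0.001, -1.0]] [ 0.5  0.1 -4.2] [-0.06  0.06 -0.03] 0.0137
```

>>> drive_tool(
  steps=[
    [0,0,-8,0,-1],
    [0,0,-22,0,-1],
    [0,0,-40,0,-1],
    [-5,0,-60,0,-1],
    [-15,0,-75,0,-1],
  ],
)

```text
clock: 8.4
position: [0.5337, -0.1211, 0.1858]
ee_rot: [-0.0, -0.696, 0.718, -0.003]
contact_force: [0.3, -0.9, -3.9]
width: 0.0137
```

```bash
python3 gol.py -100 -140 218
```

```text
local [-118.1 -180.   185.8]
row [-39.9 -18.2 -32.3] turn 0.0001
8.4 [ 0.5337 -0.1211  0.1858] [[-0.031, -1.0, 0.003], [-1.0, 0.031, -0.004], [0.004, -0.003, -1.0]] [ 0.3 -0.9 -3.9] [-0.02  0.05 -0.01] 0.0137
```

>>> drive_tool(
  steps=[
    [-10,-4,-12,0,-1],
    [-22,-9,-22,0,-1],
    [-33,-14,-30,0,-1],
    [-40,-18,-32,0,-1],
    [-40,-18,-32,0,-1],
  ],
)

```text
clock: 8.9
position: [0.5535, -0.0804, 0.2176]
ee_rot: [0.0, -0.697, 0.717, -0.003]
contact_force: [0.2, 0.2, -4.5]
width: 0.0139
```

```bash
python3 gol.py -56 -140 215;python3 snap.py g8 350 90 440 215 265 50 365 170;python3 tilt.py g8 275 75 345 150 11 13
```

```text
local [ -99.5 -138.8  217.6]
row [  1.3 -43.5   2.8] turn 0.0018
8.9 [ 0.5535 -0.0804  0.2176] [[-0.029, -1.0, 0.004], [-1.0, 0.029, -0.003], [0.003, -0.004, -1.0]] [ 0.2  0.2 -4.5] [-0.01  0.12 -0.01] 0.0139
9.0 [ 0.5524 -0.0814  0.2169] [[-0.03, -1.0, 0.001], [-1.0, 0.03, -0.004], [0.004, -0.002, -1.0]] [ 0.5 -0.  -5.1] [0.02 0.07 0.08] 0.014
```

View pics/g8_tilt.png

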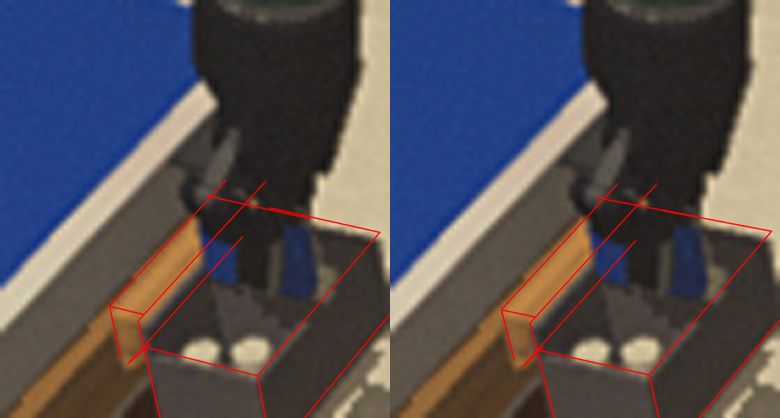

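>>> drive_tool(
  steps=[
    [0,-8,0,0,-1],
    [0,-20,0,0,-1],
    [0,-32,0,0,-1],
    [1,-40,0,0,-1],
    [1,-43,0,0,-1],
  ],
)

```text
clock: 9.5
position: [0.5968, -0.0842, 0.2166]
ee_rot: [-0.001, -0.696, 0.718, -0.002]
contact_force: [-0.4, 0.1, -4.3]
width: 0.0139
```

>>> drive_tool(
  steps=[
    [0,0,0,0,-1],
    [0,0,0,0,-1],
  ],
)

```text
clock: 9.7
position: [0.5966, -0.0842, 0.2163]
ee_rot: [-0.001, -0.696, 0.718, -0.002]
contact_force: [0.1, -0.6, -3.1]
width: 0.0139
```

```bash
python3 gol.py -56 -140 200;python3 snap.py g9 350 90 440 215 245 50 345 170;python3 tilt.py g9 255 60 325 135 11 13
```

```text
local [ -56.3 -141.2  216.3]
row [-1.3 -0.3 16.3] turn 0.0007
9.7 [ 0.5966 -0.0842  0.2163] [[-0.03, -1.0, 0.001], [-1.0, 0.03, -0.004], [0.004, -0.001, -1.0]] [ 0.1 -0.6 -3.1] [0.05 0.09 0.  ] 0.0139
9.8 [ 0.5964 -0.0841  0.2165] [[-0.03, -1.0, 0.001], [-1.0, 0.03, -0.004], [0.004, -0.001, -1.0]] [ 0.  -0.5 -4.7] [0.04 0.1  0.02] 0.0135
```

View pics/g9_tilt.png

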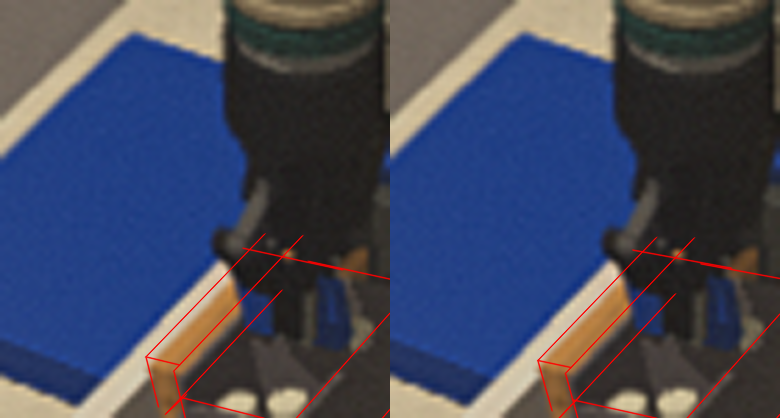

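View pics/g9.png

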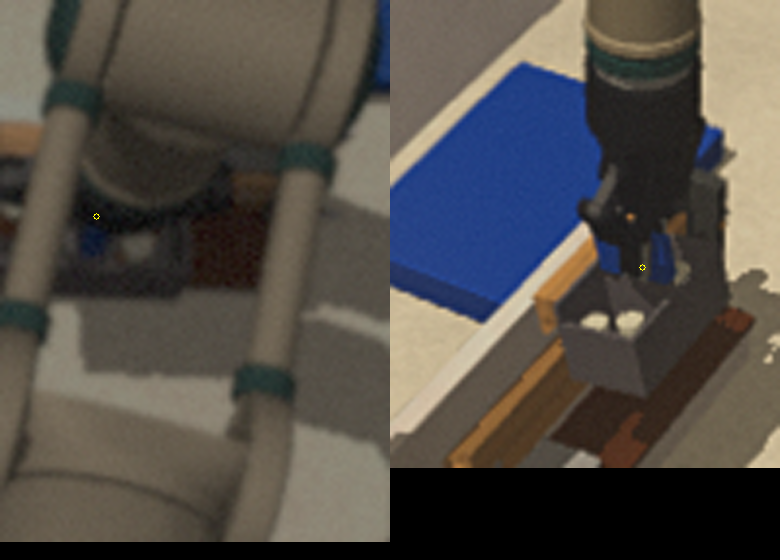

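>>> drive_tool(
  steps=[
    [0,0,5,0,-1],
    [0,0,10,0,-1],
    [0,0,14,0,-1],
    [0,0,15,0,-1],
  ],
)

```text
clock: 10.2
position: [0.5957, -0.084, 0.2006]
ee_rot: [-0.001, -0.696, 0.718, -0.001]
contact_force: [0.6, -0.5, -3.4]
width: 0.014
```

>>> drive_tool(
  steps=[
    [0,0,1,0,-1],
    [0,0,2,0,-1],
    [0,0,2,0,-1],
  ],
)

```text
clock: 10.5
position: [0.596, -0.0841, 0.1987]
ee_rot: [-0.001, -0.696, 0.718, -0.001]
contact_force: [0.1, 0.8, -3.1]
width: 0.0135
```

>>> drive_tool(
  steps=[
    [0,0,1,0,-1],
    [0,0,2,0,-1],
    [0,0,2,0,-1],
  ],
)

```text
clock: 10.8
position: [0.5969, -0.0842, 0.1972]
ee_rot: [-0.001, -0.696, 0.718, -0.002]
contact_force: [0.3, -0.4, -3.3]
width: 0.0139
```

>>> drive_tool(
  steps=[
    [0,0,1,0,-1],
    [0,0,2,0,-1],
    [0,0,2,0,-1],
  ],
)

```text
clock: 11.1
position: [0.5977, -0.0844, 0.1958]
ee_rot: [0.0, -0.696, 0.718, -0.003]
contact_force: [1.7, 0.6, -1.0]
width: 0.0138
```

>>> drive_tool(
  steps=[
    [0,0,1,0,-1],
    [0,0,2,0,-1],
    [0,0,2,0,-1],
  ],
)

```text
clock: 11.4
position: [0.5979, -0.0844, 0.1939]
ee_rot: [0.0, -0.696, 0.718, -0.004]
contact_force: [1.7, 0.2, 0.4]
width: 0.0136
```

```bash
python3 gol.py -61 -140 180;python3 snap.py g10 350 90 440 215 245 50 345 170;python3 tilt.py g10 255 70 325 145 9 12
```

```text
local [ -55.  -141.4  193.9]
row [-1.5  6.1 13.8] turn 0.0008
11.4 [ 0.5979 -0.0844  0.1939] [[-0.03, -1.0, 0.005], [-1.0, 0.03, -0.005], [0.005, -0.005, -1.0]] [1.7 0.2 0.4] [-0.06 -0.53  0.03] 0.0136
11.5 [ 0.5979 -0.0844  0.1939] [[-0.03, -1.0, 0.005], [-1.0, 0.03, -0.005], [0.005, -0.005, -1.0]] [ 2.3  0.5 -1.2] [-0.04 -0.47  0.04] 0.0138
```

View pics/g10_tilt.png

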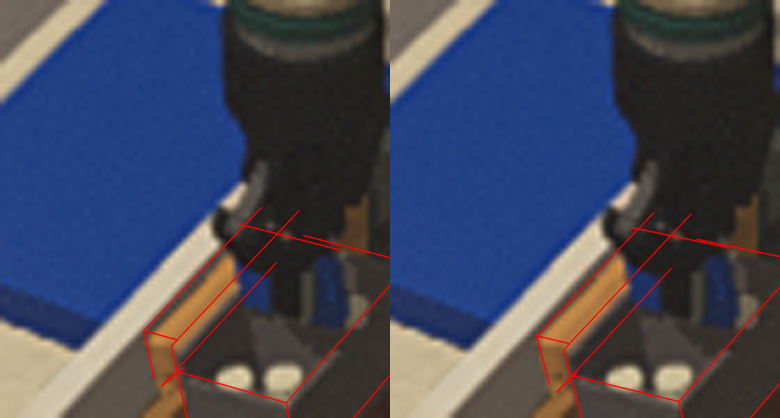

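>>> drive_tool(
  steps=[
    [0,1,1,0,-1],
    [0,1.5,2,0,-1],
    [0,2,3,0,-1],
    [0,2,3,0,-1],
  ],
)

```text
clock: 11.9
position: [0.5957, -0.0844, 0.1906]
ee_rot: [0.0, -0.696, 0.718, -0.003]
contact_force: [2.0, 0.0, 0.0]
width: 0.0138
```

>>> drive_tool(
  steps=[
    [0,0.5,1,0,-1],
    [0,1,2,0,-1],
    [0,1.5,3,0,-1],
    [0,1.5,3,0,-1],
  ],
)

```text
clock: 12.3
position: [0.5941, -0.0844, 0.1874]
ee_rot: [-0.0, -0.696, 0.718, -0.003]
contact_force: [1.7, -0.5, -0.6]
width: 0.0135
```

>>> drive_tool(
  steps=[
    [0,0.5,1,0,-1],
    [0,1,2,0,-1],
    [0,1,3,0,-1],
    [0,1,3,0,-1],
  ],
)

```text
clock: 12.7
position: [0.5925, -0.0844, 0.1843]
ee_rot: [-0.001, -0.696, 0.718, -0.003]
contact_force: [-0.6, -0.3, 1.0]
width: 0.0134
```

>>> drive_tool(
  steps=[
    [0,0.3,1,0,-1],
    [0,0.5,2,0,-1],
    [0,0.5,2,0,-1],
  ],
)

```text
clock: 13.0
position: [0.5912, -0.0845, 0.1823]
ee_rot: [-0.001, -0.696, 0.718, -0.002]
contact_force: [-2.2, -0.7, 2.7]
width: 0.014
```

```bash
python3 gol.py -61 -140 180;python3 snap.py g11 350 90 440 215 245 50 345 170;python3 tilt.py g11 255 80 325 155 0 4
```

```text
local [ -61.8 -141.7  182.3]
row [-1.7 -0.8  2.3] turn 0.0011
13.0 [ 0.5912 -0.0845  0.1823] [[-0.03, -1.0, 0.002], [-1.0, 0.03, -0.005], [0.005, -0.002, -1.0]] [-2.2 -0.7  2.7] [-0.05  0.14  0.16] 0.014
13.1 [ 0.5912 -0.0845  0.1823] [[-0.03, -1.0, 0.002], [-1.0, 0.03, -0.005], [0.005, -0.002, -1.0]] [-3.2 -0.9  4.6] [-0.06  0.23  0.11] 0.0136
```

View pics/g11_tilt.png

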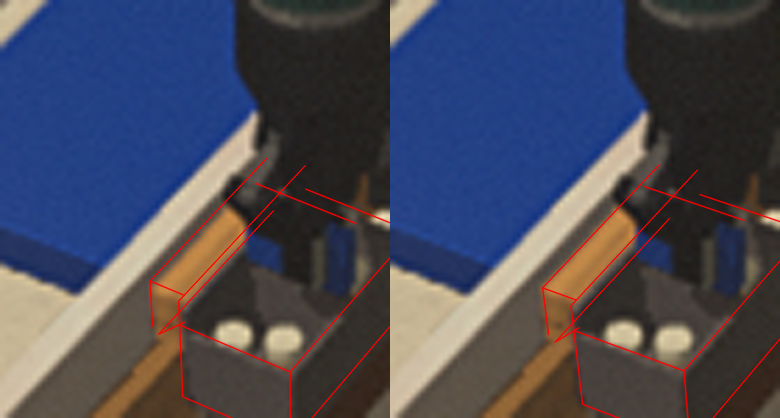

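>>> drive_tool(
  steps=[
    [0,0,0,0,-0.6],
    [0,0,0,0,-0.5],
    [0,0,0,0,-0.3],
    [0,0,0,0,-0.1],
    [0,0,0,0,0.0],
  ],
)

```text
clock: 13.6
position: [0.5912, -0.0844, 0.1821]
ee_rot: [-0.001, -0.696, 0.718, -0.002]
contact_force: [0.5, 0.2, 0.7]
width: 0.0427
```

```bash
python3 gol.py -61 -140 180;python3 snap.py g12 350 90 440 215 245 50 345 170;python3 tilt.py g12 255 80 325 155 0
```

```text
local [ -61.7 -141.6  182.1]
row [-1.6 -0.7  2.1] turn 0.001
13.6 [ 0.5912 -0.0844  0.1821] [[-0.03, -1.0, 0.001], [-1.0, 0.03, -0.005], [0.005, -0.002, -1.0]] [0.5 0.2 0.7] [ 0.02 -0.02 -0.  ] 0.0427
13.7 [ 0.5913 -0.0845  0.1822] [[-0.03, -1.0, 0.001], [-1.0, 0.03, -0.005], [0.005, -0.002, -1.0]] [ 0.4 -0.3 -0. ] [ 0.03 -0.02  0.  ] 0.0427
```

View pics/g12.png

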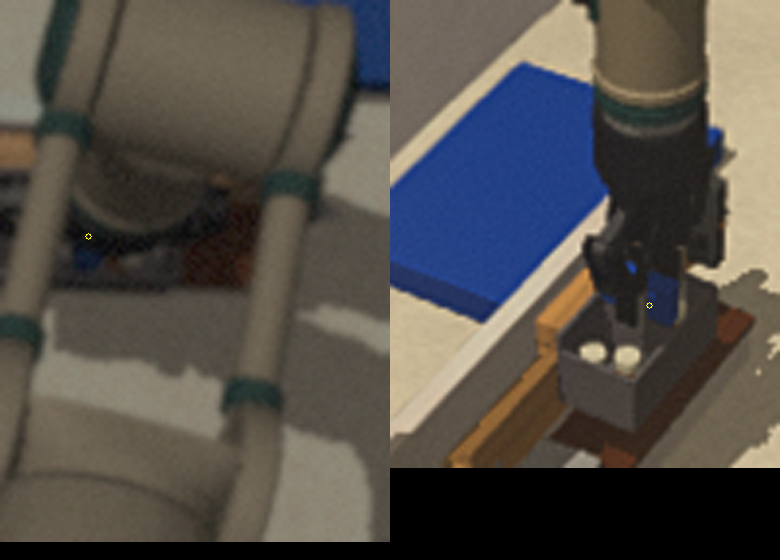

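>>> drive_tool(
  steps=[
    [0,0,-10,0,0.0],
    [0,0,-30,0,0.0],
    [0,0,-60,0,0.0],
    [0,20,-70,0,-0.5],
    [0,60,-70,0,-1],
  ],
)

```text
clock: 14.2
position: [0.5343, -0.0831, 0.2548]
ee_rot: [0.001, -0.697, 0.717, -0.005]
contact_force: [-0.4, 0.5, 0.3]
width: 0.0146
```

>>> drive_tool(
  steps=[
    [-20,40,0,0,-1],
    [-60,60,0,0,-1],
    [-100,60,0,0,-1],
    [-110,60,0,0,-1],
  ],
)

```text
clock: 14.6
position: [0.4768, 0.0316, 0.2549]
ee_rot: [0.002, -0.698, 0.717, -0.006]
contact_force: [0.6, -0.6, 0.2]
width: -0.0
```

```bash
python3 gol.py -41 -60 180;python3 snap.py g13 340 90 440 215 245 50 345 170
```

```text
local [-179.7  -29.2  254.9]
row [  31.  -137.7   76.6] turn 0.0041
14.6 [0.4768 0.0316 0.2549] [[-0.027, -1.0, 0.011], [-1.0, 0.027, -0.005], [0.005, -0.011, -1.0]] [ 0.6 -0.6  0.2] [-0.   -0.01  0.02] -0.0
14.7 [0.4778 0.0296 0.2545] [[-0.027, -1.0, 0.01], [-1.0, 0.027, -0.007], [0.007, -0.011, -1.0]] [-0.  -0.5 -0.1] [-0.06 -0.08 -0.  ] -0.0
```

View pics/g13.png

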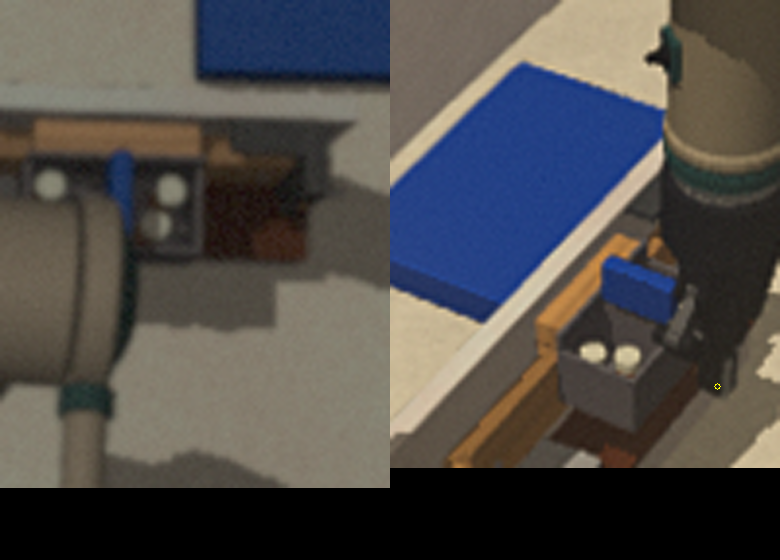

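```bash
cat > seat.py <<'E'
from cad import *
import sys
nm=sys.argv[1]; yl=float(sys.argv[2]); roiT=list(map(int,sys.argv[3:7])); roiS=list(map(int,sys.argv[7:11])); dz=float(sys.argv[11]) if len(sys.argv)>11 else 0
D=[657.3,55.2,-0.031]; P=T(D,[[-56,yl,0]])[0]*1000; p=[P[0],P[1],D[2],117+dz]
out=[]
for c,roi in(("top",roiT),("side",roiS)):
    im=cv2.imread(f"pics/{nm}_{c}.png"); k=min(390/(roi[2]-roi[0]),560/(roi[3]-roi[1])); b=(1.2,1.5) if c=="side" else (0,0)
    x0,y0,x1,y1=roi; o=cv2.resize(im[y0:y1,x0:x1],None,fx=k,fy=k,interpolation=cv2.INTER_CUBIC)
    for cc,A,B in csegs():
        if cc!=c: continue
        uv=(proj(c,T(p,[A,B]))-[x0+b[0],y0+b[1]]+.5)*k-.5
        cv2.line(o,*[tuple(int(v*8) for v in q) for q in uv],(0,0,255),1,cv2.LINE_AA,3)
    z=np.zeros((560,390,3),np.uint8); z[:o.shape[0],:o.shape[1]]=o; out.append(z)
cv2.imwrite(f"pics/{nm}_seat.png",np.hstack(out))
E
python3 seat.py g13 -142 345 105 425 165 275 90 345 165
```

```text
(no output)
```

View pics/g13_seat.png

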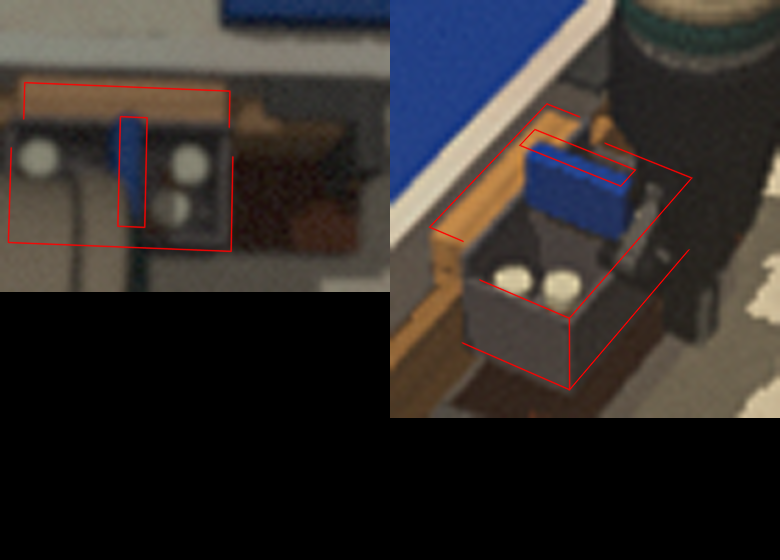

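```bash
python3 gol.py -43 -45 250
```

```text
local [-178.6  -31.1  254.5]
row [  14.5 -135.5    6. ] turn 0.0044
14.7 [0.4778 0.0296 0.2545] [[-0.027, -1.0, 0.01], [-1.0, 0.027, -0.007], [0.007, -0.011, -1.0]] [-0.  -0.5 -0.1] [-0.06 -0.08 -0.  ] -0.0
```

>>> drive_tool(
  steps=[
    [5,-25,0,0,-1],
    [10,-65,2,0,-1],
    [14,-105,4,0,-1],
    [14,-130,5,0.004,-1],
    [14,-135,5,0.004,-1],
  ],
)

```text
clock: 15.2
position: [0.6156, 0.0098, 0.2498]
ee_rot: [0.001, -0.696, 0.718, -0.007]
contact_force: [0.0, -0.4, 0.0]
width: 0.0002
```

```bash
python3 gol.py -43 -45 138;python3 snap.py g14 340 90 440 215 245 50 345 170
```

```text
local [-40.3 -46.7 249.8]
row [ -2.6   3.9 111.8] turn -0.0013
15.2 [0.6156 0.0098 0.2498] [[-0.032, -0.999, 0.011], [-0.999, 0.032, -0.008], [0.008, -0.011, -1.0]] [ 0.  -0.4  0. ] [-0.    0.05  0.01] 0.0002
15.3 [0.6128 0.0107 0.2502] [[-0.032, -0.999, 0.008], [-0.999, 0.032, -0.008], [0.007, -0.009, -1.0]] [-0.1  0.  -0.2] [0.01 0.03 0.04] 0.0003
```

View pics/g14.png

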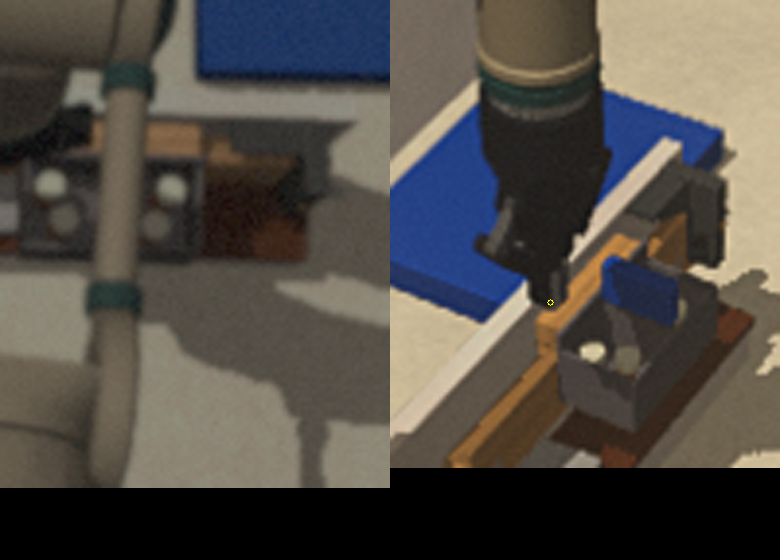

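```bash
python3 gol.py -45 -46 138
```

```text
local [-43.1 -45.9 250.2]
row [ -0.7   2.9 112.2] turn -0.0006
15.3 [0.6128 0.0107 0.2502] [[-0.032, -0.999, 0.008], [-0.999, 0.032, -0.008], [0.007, -0.009, -1.0]] [-0.1  0.  -0.2] [0.01 0.03 0.04] 0.0003
```

>>> drive_tool(
  steps=[
    [0,3,20,0,-1],
    [0,3,50,0,-1],
    [0,3,80,0,-1],
    [0,3,100,0,-1],
    [0,3,104,0,-1],
  ],
)

```text
clock: 15.8
position: [0.6074, 0.0097, 0.144]
ee_rot: [-0.002, -0.696, 0.718, -0.003]
contact_force: [-1.2, -0.9, -0.5]
width: -0.0
```

```bash
python3 gol.py -44 -60 138;python3 snap.py g15 340 90 440 215 255 70 345 170
```

```text
local [-48.5 -47.  144. ]
row [13.  -4.5  6.1] turn -0.0008
15.8 [0.6074 0.0097 0.144 ] [[-0.032, -0.999, 0.002], [-0.999, 0.032, -0.007], [0.007, -0.003, -1.0]] [-1.2 -0.9 -0.5] [ 0.03 -0.02  0.01] -0.0
15.9 [0.6096 0.0097 0.1463] [[-0.032, -0.999, 0.007], [-0.999, 0.032, -0.008], [0.007, -0.007, -1.0]] [-0.3  0.2  0.1] [ 0.02  0.03 -0.03] -0.0
```

View pics/g15.png

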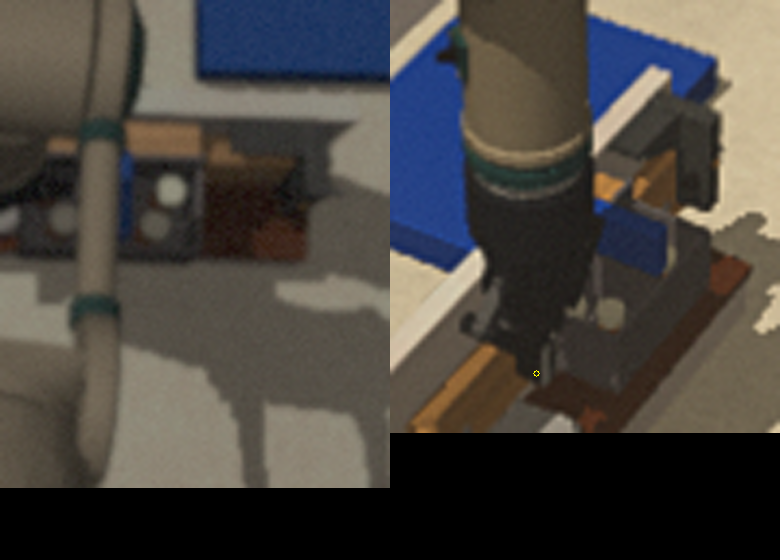

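>>> drive_tool(
  steps=[
    [2,-1,4,0,-1],
    [6,-1,7,0,-1],
    [10,-1,7,0,-1],
    [10,-1,7,0,-1],
  ],
)

```text
clock: 16.3
position: [0.6106, -0.0011, 0.1399]
ee_rot: [0.0, -0.696, 0.718, -0.006]
contact_force: [-0.5, 0.3, 0.1]
width: -0.0006
```

>>> drive_tool(
  steps=[
    [2,0,0,0,-1],
    [4,0,0,0,-1],
    [6,0,0,0,-1],
    [6,0,0,0,-1],
  ],
)

```text
clock: 16.7
position: [0.6104, -0.0074, 0.14]
ee_rot: [0.0, -0.695, 0.719, -0.006]
contact_force: [0.5, 0.5, -0.2]
width: 0.0
```

```bash
python3 gol.py -44 -60 138
```

```text
local [-44.9 -64.  140. ]
row [-4.  -0.9  1.9] turn -0.0016
16.7 [ 0.6104 -0.0074  0.14  ] [[-0.033, -0.999, 0.008], [-0.999, 0.033, -0.008], [0.008, -0.008, -1.0]] [ 0.5  0.5 -0.2] [-0.03 -0.02 -0.  ] 0.0
```

>>> drive_tool(
  steps=[
    [1,0,0,0,-1],
    [2,0,0,0,-1],
    [3,0,0,0,-1],
    [4,0,0,0,-1],
    [5,0,0,0,-1],
  ],
)

```text
clock: 17.2
position: [0.6103, -0.0116, 0.14]
ee_rot: [0.001, -0.695, 0.719, -0.005]
contact_force: [0.1, 3.0, -0.2]
width: -0.0002
```

>>> drive_tool(
  steps=[
    [1,0,0,0,-1],
    [2,0,0,0,-1],
    [3,0,0,0,-1],
    [4,0,0,0,-1],
    [5,0,0,0,-1],
  ],
)

```text
clock: 17.7
position: [0.6101, -0.0149, 0.1401]
ee_rot: [0.002, -0.695, 0.719, -0.004]
contact_force: [-0.6, 6.8, 0.3]
width: -0.0002
```

>>> drive_tool(
  steps=[
    [1,0,0,0,-1],
    [2,0,0,0,-1],
    [3,0,0,0,-1],
    [4,0,0,0,-1],
    [5,0,0,0,-1],
  ],
)

```text
clock: 18.2
position: [0.6101, -0.0187, 0.1402]
ee_rot: [0.003, -0.695, 0.719, -0.003]
contact_force: [0.7, 5.8, 1.0]
width: -0.0002
```

>>> drive_tool(
  steps=[
    [1.5,0,0,0,-1],
    [3,0,0,0,-1],
    [4.5,0,0,0,-1],
    [6,0,0,0,-1],
    [7,0,0,0,-1],
  ],
)

```text
clock: 18.7
position: [0.6099, -0.0245, 0.1402]
ee_rot: [0.004, -0.695, 0.719, -0.003]
contact_force: [0.1, 6.2, 0.2]
width: -0.0
```

>>> drive_tool(
  steps=[
    [1.5,0,0,0,-1],
    [3,0,0,0,-1],
    [4.5,0,0,0,-1],
    [6,0,0,0,-1],
    [7,0,0,0,-1],
  ],
)

```text
clock: 19.2
position: [0.6097, -0.0303, 0.1403]
ee_rot: [0.004, -0.695, 0.719, -0.002]
contact_force: [1.4, 6.2, 1.0]
width: 0.0003
```

```bash
python3 gol.py -44 -60 138;python3 snap.py g16 340 90 440 215 265 70 345 170
```

```text
local [-44.9 -87.  140.3]
row [-27.   -0.8   2.4] turn -0.0025
19.2 [ 0.6097 -0.0303  0.1403] [[-0.034, -0.999, 0.009], [-0.999, 0.034, 0.003], [-0.004, -0.009, -1.0]] [1.4 6.2 1. ] [0.87 0.01 0.05] 0.0003
19.3 [ 0.6097 -0.0306  0.1403] [[-0.034, -0.999, 0.009], [-0.999, 0.034, 0.003], [-0.003, -0.009, -1.0]] [0.5 6.2 0.8] [ 0.77 -0.07  0.02] 0.0001
```

View pics/g16.png

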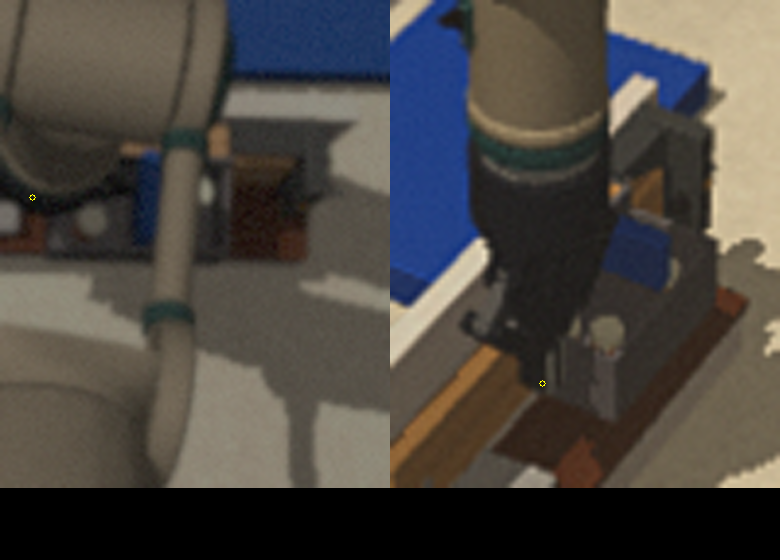

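>>> drive_tool(
  steps=[
    [1.5,0,0,0,-1],
    [3,0,0,0,-1],
    [4.5,0,0,0,-1],
    [6,0,0,0,-1],
    [7,0,0,0,-1],
  ],
)

```text
clock: 19.8
position: [0.6096, -0.0364, 0.1403]
ee_rot: [0.005, -0.695, 0.719, -0.001]
contact_force: [0.1, 5.0, 1.7]
width: 0.0001
```

>>> drive_tool(
  steps=[
    [1.5,0,0,0,-1],
    [3,0,0,0,-1],
    [4.5,0,0,0,-1],
    [6,0,0,0,-1],
    [7,0,0,0,-1],
  ],
)

```text
clock: 20.3
position: [0.6094, -0.0422, 0.1404]
ee_rot: [0.006, -0.695, 0.719, -0.001]
contact_force: [0.5, 6.0, 0.1]
width: -0.0
```

>>> drive_tool(
  steps=[
    [1,0,0,0,-1],
    [2,0,0,0,-1],
    [3,0,0,0,-1],
    [4,0,0,0,-1],
  ],
)

```text
clock: 20.7
position: [0.6093, -0.045, 0.1404]
ee_rot: [0.007, -0.695, 0.719, 0.0]
contact_force: [0.6, 6.0, 0.8]
width: 0.0001
```

>>> drive_tool(
  steps=[
    [1,0,0,0,-1],
    [2,0,0,0,-1],
    [3,0,0,0,-1],
    [4,0,0,0,-1],
  ],
)

```text
clock: 21.1
position: [0.6093, -0.0478, 0.1404]
ee_rot: [0.008, -0.695, 0.719, 0.001]
contact_force: [1.7, 5.3, 0.1]
width: -0.0006
```

>>> drive_tool(
  steps=[
    [1,0,0,0,-1],
    [2,0,0,0,-1],
    [3,0,0,0,-1],
    [4,0,0,0,-1],
  ],
)

```text
clock: 21.5
position: [0.6092, -0.0506, 0.1405]
ee_rot: [0.009, -0.695, 0.719, 0.001]
contact_force: [0.5, 6.2, 0.3]
width: 0.0003
```

>>> drive_tool(
  steps=[
    [1,0,0,0,-1],
    [2,0,0,0,-1],
    [3,0,0,0,-1],
  ],
)

```text
clock: 21.8
position: [0.6092, -0.0524, 0.1405]
ee_rot: [0.009, -0.695, 0.719, 0.002]
contact_force: [0.4, 6.0, 0.4]
width: 0.0001
```

>>> drive_tool(
  steps=[
    [1,0,0,0,-1],
    [2,0,0,0,-1],
    [3,0,0,0,-1],
  ],
)

```text
clock: 22.1
position: [0.6092, -0.0542, 0.1406]
ee_rot: [0.01, -0.695, 0.719, 0.003]
contact_force: [1.1, 6.0, 1.1]
width: -0.0001
```

>>> drive_tool(
  steps=[
    [1,0,0,0,-1],
    [2,0,0,0,-1],
    [3,0,0,0,-1],
  ],
)

```text
clock: 22.4
position: [0.6091, -0.056, 0.1406]
ee_rot: [0.011, -0.695, 0.719, 0.004]
contact_force: [1.9, 5.7, 1.0]
width: 0.0001
```

>>> drive_tool(
  steps=[
    [1,0,0,0,-1],
    [2,0,0,0,-1],
    [3,0,0,0,-1],
  ],
)

```text
clock: 22.7
position: [0.6091, -0.0577, 0.1406]
ee_rot: [0.012, -0.695, 0.719, 0.004]
contact_force: [1.4, 6.0, 1.0]
width: 0.0001
```

>>> drive_tool(
  steps=[
    [1,0,0,0,-1],
    [2,0,0,0,-1],
    [2.4,0,0,0,-1],
  ],
)

```text
clock: 23.0
position: [0.609, -0.0589, 0.1407]
ee_rot: [0.013, -0.695, 0.719, 0.005]
contact_force: [0.3, 5.6, 0.8]
width: 0.0
```

>>> drive_tool(
  steps=[
    [1,0,0,0,-1],
    [2,0,0,0,-1],
    [2.4,0,0,0,-1],
  ],
)

```text
clock: 23.3
position: [0.609, -0.0601, 0.1407]
ee_rot: [0.014, -0.695, 0.719, 0.006]
contact_force: [1.0, 6.2, 1.1]
width: 0.0003
```

>>> drive_tool(
  steps=[
    [1,0,0,0,-1],
    [2,0,0,0,-1],
    [2.4,0,0,0,-1],
  ],
)

```text
clock: 23.6
position: [0.609, -0.0613, 0.1407]
ee_rot: [0.015, -0.694, 0.719, 0.007]
contact_force: [-0.4, 6.1, 0.9]
width: -0.0003
```

>>> drive_tool(
  steps=[
    [1,0,0,0,-1],
    [2,0,0,0,-1],
    [2.4,0,0,0,-1],
  ],
)

```text
clock: 23.9
position: [0.609, -0.0625, 0.1408]
ee_rot: [0.015, -0.694, 0.719, 0.007]
contact_force: [0.5, 5.3, 1.1]
width: 0.0002
```

```bash
python3 gol.py -44 -60 138;python3 snap.py g17 340 90 440 215 265 70 345 170
```

```text
local [ -44.7 -119.1  140.8]
row [-59.   -0.4   4.7] turn -0.0043
23.9 [ 0.609  -0.0625  0.1408] [[-0.035, -0.999, 0.012], [-0.999, 0.036, 0.032], [-0.033, -0.011, -0.999]] [0.5 5.3 1.1] [ 0.85 -0.05  0.04] 0.0002
24.0 [ 0.6089 -0.0625  0.1408] [[-0.035, -0.999, 0.012], [-0.999, 0.036, 0.032], [-0.033, -0.011, -0.999]] [0.4 6.2 0.3] [ 0.74 -0.09  0.04] 0.0001
```

View pics/g17.png

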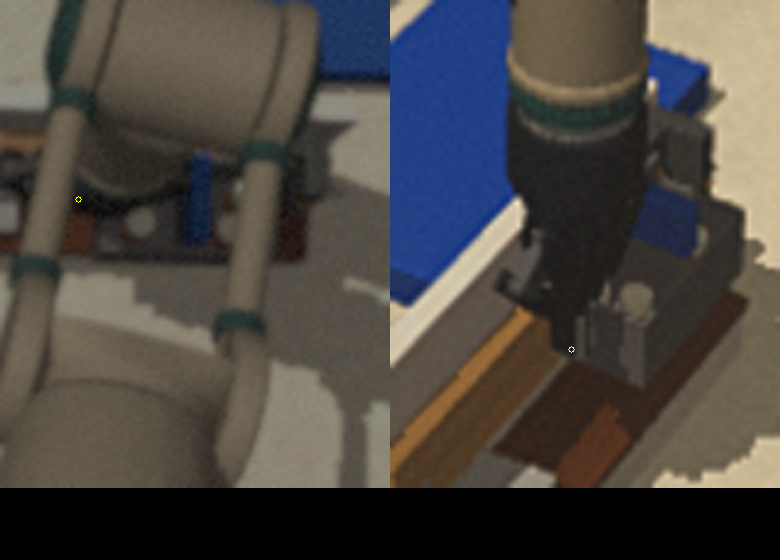

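>>> drive_tool(
  steps=[
    [1,0,0,0,-1],
    [2,0,0,0,-1],
    [2.6,0,0,0,-1],
  ],
)

```text
clock: 24.3
position: [0.6089, -0.0639, 0.1408]
ee_rot: [0.016, -0.694, 0.719, 0.008]
contact_force: [0.7, 7.1, 1.3]
width: 0.0003
```

>>> drive_tool(
  steps=[
    [1,0,0,0,-1],
    [2,0,0,0,-1],
    [2.6,0,0,0,-1],
  ],
)

```text
clock: 24.6
position: [0.6089, -0.0652, 0.1409]
ee_rot: [0.017, -0.694, 0.72, 0.009]
contact_force: [0.7, 6.1, 1.3]
width: -0.0003
```

>>> drive_tool(
  steps=[
    [1,0,0,0,-1],
    [2,0,0,0,-1],
    [2.6,0,0,0,-1],
  ],
)

```text
clock: 24.9
position: [0.6089, -0.0656, 0.1409]
ee_rot: [0.019, -0.694, 0.72, 0.01]
contact_force: [1.2, 8.8, 1.4]
width: -0.0003
```

>>> drive_tool(
  steps=[
    [1,0,0,0,-1],
    [2,0,0,0,-1],
    [2.6,0,0,0,-1],
  ],
)

```text
clock: 25.2
position: [0.6089, -0.0656, 0.141]
ee_rot: [0.021, -0.694, 0.72, 0.012]
contact_force: [1.0, 10.1, 1.7]
width: 0.0
```

>>> drive_tool(
  steps=[
    [1,0,0,0,-1],
    [2,0,0,0,-1],
    [2.6,0,0,0,-1],
  ],
)

```text
clock: 25.5
position: [0.6089, -0.0654, 0.1411]
ee_rot: [0.023, -0.694, 0.72, 0.014]
contact_force: [2.5, 11.6, 1.4]
width: -0.0002
```

>>> drive_tool(
  steps=[
    [2.3,0,0,0,-1],
    [2.3,0,0,0,-1],
    [2.3,0,0,0,-1],
    [2.3,0,0,0,-1],
  ],
)

```text
clock: 25.9
position: [0.6089, -0.0653, 0.1411]
ee_rot: [0.024, -0.693, 0.72, 0.015]
contact_force: [0.6, 9.2, 1.4]
width: 0.0001
```

>>> drive_tool(
  steps=[
    [2.3,0,0,0,-1],
    [2.3,0,0,0,-1],
    [2.3,0,0,0,-1],
    [2.3,0,0,0,-1],
  ],
)

```text
clock: 26.3
position: [0.6089, -0.0652, 0.1412]
ee_rot: [0.026, -0.693, 0.72, 0.017]
contact_force: [0.8, 9.4, 1.1]
width: -0.0002
```

>>> drive_tool(
  steps=[
    [2,0,0,0,-1],
    [2.9,0,0,0,-1],
    [2.9,0,0,0,-1],
    [2.9,0,0,0,-1],
    [2.9,0,0,0,-1],
  ],
)

```text
clock: 26.8
position: [0.6089, -0.0651, 0.1413]
ee_rot: [0.028, -0.693, 0.72, 0.019]
contact_force: [1.4, 10.2, 2.0]
width: -0.0002
```

```bash
python3 gol.py -44 -60 138;python3 snap.py g18 340 90 440 215 265 70 345 170
```

```text
local [ -44.6 -121.7  141.3]
row [-61.4  -0.1   7.4] turn -0.0069
26.8 [ 0.6089 -0.0651  0.1413] [[-0.038, -0.999, 0.014], [-0.997, 0.039, 0.065], [-0.066, -0.011, -0.998]] [ 1.4 10.2  2. ] [ 1.46 -0.17  0.07] -0.0002
26.9 [ 0.6089 -0.0651  0.1413] [[-0.038, -0.999, 0.014], [-0.997, 0.039, 0.065], [-0.066, -0.012, -0.998]] [0.5 8.8 0.6] [ 1.44 -0.22  0.07] -0.0004
```

View pics/g18.png

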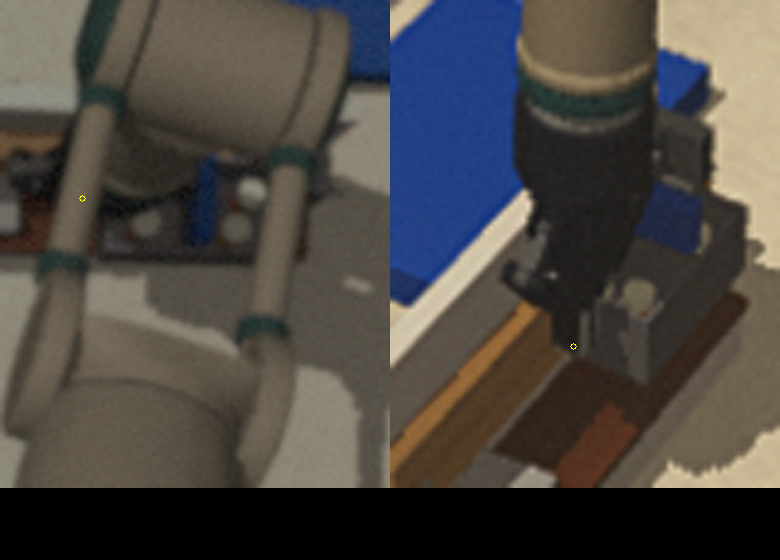

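>>> drive_tool(
  steps=[
    [2.5,0,0,0,-1],
    [3.4,0,0,0,-1],
    [3.4,0,0,0,-1],
  ],
)

```text
clock: 27.2
position: [0.6089, -0.065, 0.1414]
ee_rot: [0.03, -0.693, 0.72, 0.021]
contact_force: [1.4, 10.7, 1.7]
width: 0.0001
```

>>> drive_tool(
  steps=[
    [3.5,0,0,0,-1],
    [3.5,0,0,0,-1],
    [3.5,0,0,0,-1],
  ],
)

```text
clock: 27.5
position: [0.6089, -0.0649, 0.1415]
ee_rot: [0.033, -0.693, 0.72, 0.023]
contact_force: [0.8, 12.0, 1.5]
width: -0.0001
```

>>> drive_tool(
  steps=[
    [3.6,0,0,0,-1],
    [3.6,0,0,0,-1],
    [3.6,0,0,0,-1],
    [3.6,0,0,0,-1],
    [3.6,0,0,0,-1],
  ],
)

```text
clock: 28.0
position: [0.609, -0.0647, 0.1416]
ee_rot: [0.035, -0.692, 0.72, 0.025]
contact_force: [1.7, 11.6, 2.1]
width: 0.0003
```

```bash
python3 -c "
from h import *
st()"
```

```text
28.0 [ 0.609  -0.0647  0.1416] [[-0.039, -0.999, 0.015], [-0.996, 0.04, 0.085], [-0.086, -0.012, -0.996]] [ 1.7 11.6  2.1] [ 1.7  -0.17  0.03] 0.0003
```

>>> drive_tool(
  steps=[
    [-2,0,0,0,-1],
    [-8,0,0,0,-1],
    [-20,0,0,0,-1],
    [-30,0,0,0,-1],
    [-32,0,0,0,-1],
  ],
)

```text
clock: 28.5
position: [0.6101, -0.0316, 0.1445]
ee_rot: [0.035, -0.693, 0.72, 0.025]
contact_force: [0.3, -0.5, -0.4]
width: 0.0002
```

>>> drive_tool(
  steps=[
    [-3,0,-20,0,-1],
    [-6,0,-50,0,-1],
    [-10,0,-85,0,-1],
    [-12,10,-110,0,-1],
    [-12,40,-115,0,-1],
  ],
)

```text
clock: 29.0
position: [0.5724, -0.0287, 0.263]
ee_rot: [0.037, -0.693, 0.72, 0.022]
contact_force: [-0.7, -0.3, 0.7]
width: 0.0
```

>>> drive_tool(
  steps=[
    [-10,40,0,0,-1],
    [-40,80,0,0,-1],
    [-80,120,0,0,-1],
    [-120,160,0,0,-1],
    [-140,190,0,0,-1],
  ],
)

```text
clock: 29.5
position: [0.3865, 0.1192, 0.2711]
ee_rot: [0.038, -0.693, 0.72, 0.021]
contact_force: [-0.4, -0.1, 0.8]
width: 0.0
```

```bash
python3 gol.py -44 -60 138;python3 snap.py g19 345 90 440 215 265 60 355 170; python3 seat.py g19 -196 365 105 445 165 285 70 355 145
```

```text
local [-272.7   55.5  271.1]
row [ 124.9 -226.7  128. ] turn -0.0062
29.5 [0.3865 0.1192 0.2711] [[-0.037, -0.999, 0.025], [-0.996, 0.039, 0.083], [-0.084, -0.022, -0.996]] [-0.4 -0.1  0.8] [ 0.01  0.03 -0.01] 0.0
29.6 [0.3824 0.1207 0.2713] [[-0.032, -0.999, 0.021], [-0.996, 0.033, 0.084], [-0.085, -0.018, -0.996]] [ 1.2 -0.9  0.5] [-0.08 -0.02  0.  ] 0.0
```

View pics/g19.png

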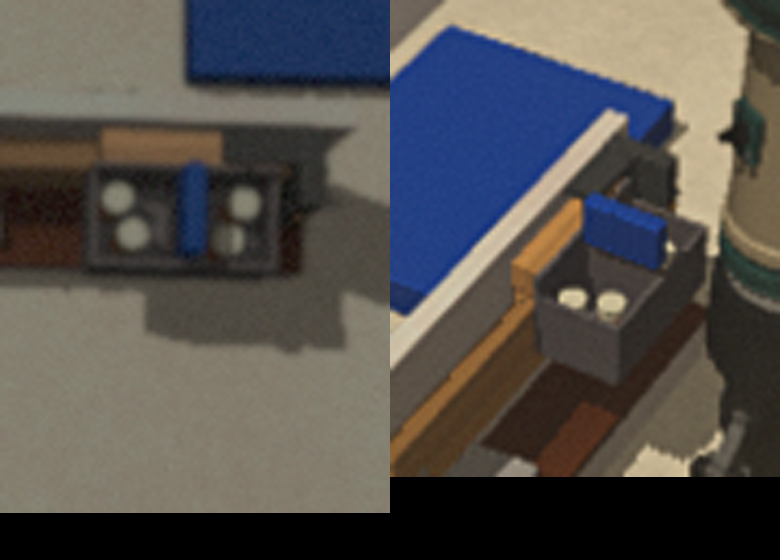

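View pics/g19_seat.png

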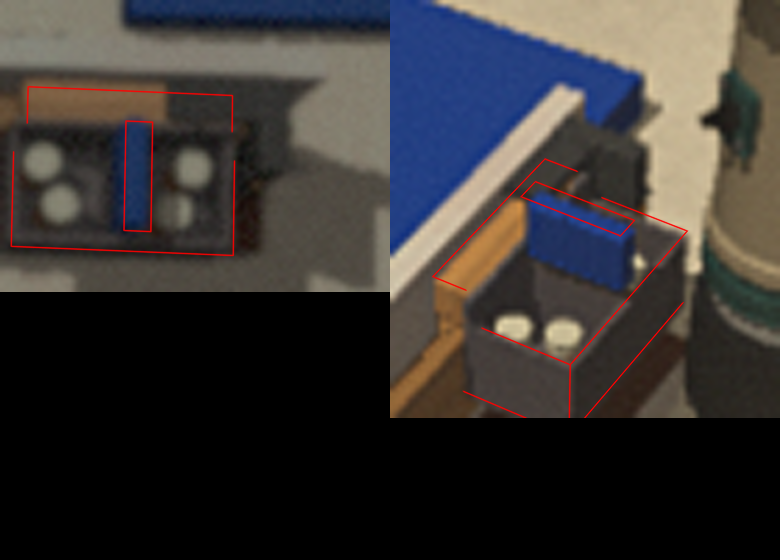

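```bash
cat > sfit.py <<'E'
import sys
from cad import *
from scipy.optimize import minimize
nm,yl=sys.argv[1],float(sys.argv[2]); D=[657.3,55.2,-0.031]; im=cv2.imread(f"pics/{nm}_side.png")
g=cv2.GaussianBlur(im.astype(np.float32),(0,0),0.8)
G=sum(cv2.magnitude(cv2.Sobel(g[...,c],5,1,0),cv2.Sobel(g[...,c],5,0,1)) for c in range(3)); G=np.sqrt(G).astype(np.float32)
E=[((52,0,66),(52,55,66)),((52,55,66),(32,55,66)),((-32,-30,50),(-32,60,50)),((-32,60,50),(28,60,50)),((-32,60,0),(-32,60,50)),((-32,60,0),(32,60,0)),((-32,-40,0),(-32,60,0)),
 ((-29,-7,94),(29,-7,94)),((-29,7,94),(29,7,94)),((-29,-7,94),(-29,7,94)),((29,-7,94),(29,7,94)),((-29,7,60),(-29,7,94)),((32,60,0),(32,60,60)),((52,55,66),(52,55,38))]
w=np.linspace(.05,.95,25)[:,None]
def cost(t,o):
    tot=0
    for A,B in E:
        L=np.array(A)*(1-w)+np.array(B)*w-[32,0,48]; c,s=np.cos(t),np.sin(t)
        L=np.c_[L[:,0]*c+L[:,2]*s,L[:,1],-L[:,0]*s+L[:,2]*c]+[-24,yl,165]
        uv=(proj("side",T(D,L))+o).astype(np.float32); tot+=cv2.remap(G,uv[:,0].copy(),uv[:,1].copy(),1).mean()
    return -tot
for td in range(-8,13,2):
    b=min((minimize(lambda o:cost(np.radians(td),o),[a,c],method="Nelder-Mead") for a in(-2,0,2) for c in(-2,0,2)),key=lambda r:r.fun)
    print(td,round(b.fun,2),b.x.round(2))
E
python3 sfit.py g19 -196; python3 sfit.py g13 -142
```

```text
-8 -211.86 [ 12.89 -11.47]
-6 -217.67 [ 9.82 -3.74]
-4 -217.23 [-0.62 -0.97]
-2 -218.95 [-0.59 -0.7 ]
0 -218.17 [-0.62 -0.41]
2 -220.74 [-1.3  -5.85]
4 -221.5 [-1.63 -5.21]
6 -220.56 [-1.79 -4.63]
8 -219.76 [-1.8  -4.31]
10 -217.76 [-1.77 -4.08]
12 -215.63 [5.45 0.44]
-8 -223.44 [-0.64 -1.27]
-6 -224.37 [-0.71 -0.95]
-4 -235.1 [-0.86 -5.48]
-2 -236.35 [-1.36 -6.7 ]
0 -240.52 [-1.27 -6.45]
2 -242.77 [-1.23 -6.19]
4 -243.19 [-1.33 -5.66]
6 -242.12 [-1.17 -5.48]
8 -240.01 [-1.56 -4.76]
10 -239.9 [-1.77 -4.53]
12 -238.11 [-1.64 -4.29]
```

```bash
python3 - <<'E'
from h import *
a=cv2.imread("pics/top0.png")[90:230,190:440];b=cv2.imread("pics/g19_top.png")[90:230,190:440]
cv2.imwrite("pics/cmp.png",np.vstack([cv2.resize(i,None,fx=2.1,fy=2.1) for i in(a,b)]))
E
```

```text
(no output)
```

View pics/cmp.png

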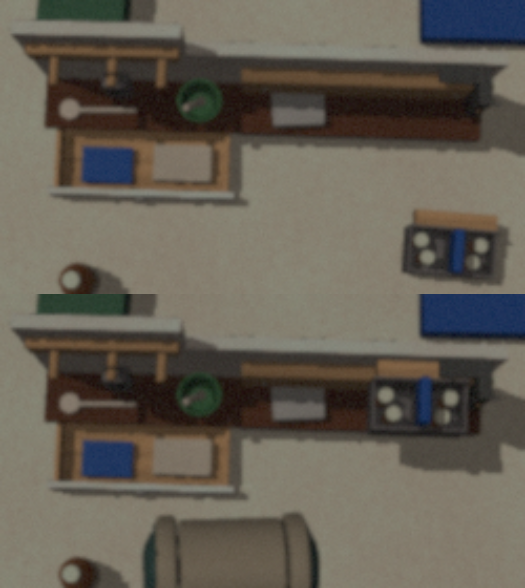

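```bash
python3 -c "
from h import *
st(); print(manip.sign_off())"
```

```text
29.6 [0.3824 0.1207 0.2713] [[-0.032, -0.999, 0.021], [-0.996, 0.033, 0.084], [-0.085, -0.018, -0.996]] [ 1.2 -0.9  0.5] [-0.08 -0.02  0.  ] 0.0
the job is handed in; nothing more can be done
None
```

The caddy now hangs on the cleat with its strip under the keeper and its side against the stop screw. I handed the job in at 29.6 s with the arm well clear.

- **Tip:** The drive cannot tilt the tool, so I held the handle lightly and pushed the caddy's rear wall against the ledge edge at about 3 N. That tipped its top about 12° towards the door.
- **Hang:** I laid the strip on the cleat still tipped (about 11° by picture), centred about 122 mm left of the stop face. I lowered it until nearly upright, then let go so it dropped home.
- **Slide and press:** It slid at about 6 N until it stopped, with its centre about 67 mm from the stop face. I pressed it there at 10.7–12 N for just under a second and backed off. The highest force I read while pushing was 12.0 N; it was read only at the end of each move.

**Last checks:**
- The top view fits the seated model, and no bystander it shows had moved; the cup was outside that crop.
- **Flushness:** this check was weaker. The side view ran 1–1.5 pixels (about 2–3 mm) off the model. The tilt fit gave about 0 to −2° for small image offsets, but scored best at 4° with a 5-pixel offset, which I took to be a false match.
- **Tilt size:** the picture fit for the tip gave about 14°, poorly determined, so the 12° comes mainly from how far I pushed.
- **Tool lean:** the tool drifted to about a 5° lean while pressing, but it came away cleanly.

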